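# Chain a check weight under a hanger on the spring balance

### The job

Check the bench's spring balance: hang the S-shaped hanger by its hook from the balance's load loop, pressing it down gently until the spring catch snaps past the bar and the bar sits fully home in the hook. Then hang the hooked check weight from the hanger's lower loop in the same way, so that both hang freely as a chain. Never push the balance hard (it is overloaded at 15 N), do not tip the weight over, and leave the other things on the bench where they are.

Things in the scene. Friction and masses are not known exactly. Their poses are not given: they have to be found in the camera images.
- stand: Spring balance stand, fixed. Origin on the mat below the load bar; x from the load bar back to the carriage, y along the bar. Column (400 mm high) at x = +115, y = +105 mm; base only behind x = +55. A blue carriage with yellow dial rides on the column on a damped spring and carries the load loop: it sinks about 4 mm per N, up to 70 mm, and rises when let go. Overloaded above 15 N.
- load_bar (a point): Middle of the front bar of the load loop: level U of 10 mm round steel, bar along the stand's y, 30 mm free between the side rods, 55 mm open behind the bar (+x) before the crossbar. 290 mm above the stand's origin when unloaded; nothing above it.
- hanger: S-shaped steel hanger, 190 mm tall, 0.14 to 0.21 kg, standing on its lower loop. Origin on its underside below hook seat and lower bar; x from the grip tab side to its back, z up. Hook stem at x = -10 mm (a brass catch housing reaches x = -20), crosspiece 43 to 51 mm below the seat, back post at x = +38 mm down to the lower loop.
- hanger_seat (a point): Where a bar's centre lies when home in the hanger's hook, 140 mm above its origin. The hook (12 mm thick along y) opens downward, throat 14 mm: stem on -x, free tip on +x down to 25 mm below the seat, flared to x = +21. A bar passes in from +x between tip and crosspiece, then up. A spring ball from the stem meets it 16 mm below the seat and snaps past at 4 to 9 N push; then the push drops.
- hanger_tab (a point): The hanger's grip tab: plate 8 mm thick (y), 24 mm wide, rising 46 mm from the crown at 45 degrees toward -x and up. This point: its middle line, 32 mm from its root, 14 mm from its end; 22.6 mm toward -x and 31.6 mm above the seat. Grip it across y, gripper tilted 45 degrees along the tab, coming from the -x side.
- lower_bar (a point): Middle of the front bar of the hanger's lower loop: closed level loop of 10 mm round steel, bar along the hanger's y, 30 mm free width, 28 mm open behind the bar (+x); two round feet stick out forward to x = -38 mm at y = +-20 mm, 6 mm higher than the bar's centre. 5 mm above the hanger's origin, 135 mm below its seat.
- weight: Hooked steel check weight: cylinder 44 mm across and 30 mm tall, neck and snap hook above, 145 mm tall in all, 0.24 to 0.35 kg, standing upright. Origin at the middle of its underside; x from the grip tab side to the hook's tip side, z up.
- weight_seat (a point): Where a bar's centre lies when home in the weight's hook, 95 mm above its origin. Same hook as the hanger's: throat 14 mm, stem on -x, free tip on +x to 25 mm below the seat, open for 43 mm below the seat (bar goes in from +x under the tip, then up); ball catch met 16 mm below the seat, snapping at 4 to 9 N push; its own weight is not enough.
- weight_tab (a point): The weight's grip tab: plate 8 mm thick (y), 24 mm wide, rising 46 mm from the crown at 45 degrees toward -x and up. This point: its middle line, 32 mm from its root, 14 mm from its end; 22.6 mm toward -x and 31.6 mm above the seat. Grip it across y, gripper tilted 45 degrees along the tab, coming from the -x side.
- plain_weight: Bystander: plain knob-topped check weight without a hook, 40 mm across, 48 mm tall. Origin at its underside. Leave alone.
- drone_shell: Bystander: grey drone shell with four stubby arms, about 150 x 140 x 45 mm. Origin at its underside. Leave alone.
- screwdriver: Bystander: screwdriver, 170 mm long. Origin at its underside. Leave alone.
- parts_tray: Bystander: black parts tray 90 x 70 x 22 mm. Origin at its underside. Leave alone.
- flux: Bystander: small white bottle, 36 mm across, 75 mm tall. Origin at its underside. Leave alone.
- motor_ring: Bystander: aluminium ring, 44 mm across, 12 mm high. Origin at its underside. Leave alone.
- spanner: Bystander: wrench, 130 mm long. Origin at its underside. Leave alone.
Mind the look-alikes: they are no part of the job. Leave any blue or purple look-alike of the hanger alone.

How it is judged:
By the outcome, as a careful person would: the job done as asked, in the order asked, and still so for the second after the job is handed in, with the robot touching nothing.
It also fails if it takes over 72 s, if anything falls off the work surface, if the arm or the gripper's body presses on something with over 40 N, if the wrist force passes 120 N, or if a joint passes its speed limit or range.

### The arm

A 6-joint arm with a two-finger parallel gripper is mounted at the origin on the work surface. World frame = base frame: x ahead of the robot, y to its left, z up, the work surface at z = 0. Lengths are in m, angles in degrees, forces in N, time in s.
With the tool pointing down it reaches from about 0.25 to 0.725 m from the base axis. Payload 9.7 kg.
Tool frame: the origin (TCP) lies on the centre line of the jaws, within the pads' length; the fingertips stand bot.nose_length ahead of it and the grasp point (between the pads) lies 11 mm behind it (bot.nose_length is the distance from the TCP to the fingertips, in m); z points along the fingers, y is the line along which they close (so a half turn about z gives the same grasp; the last joint's range is limited). The gripper opens to 85 mm and grips with 20 to 120 N. Pads are 22 mm wide; open, the fingers measure 114 mm over their backs; the gripper's body (76 mm by 85 mm) begins 54 mm behind the grasp point. The pads swing forward as they close: fully open they stand 13 mm farther back than shut.
Start: joints at [-67.38, 4.979, 10.078, 95.1, 0, 90], TCP at [0.212, -0.508, 0.239] pointing down, gripper open.
Joint ranges: [-179.16, 179.16], [-48.56, 103.87], [-65.8, 70.77], [-126.05, 130.52], [-82.76, 87.17], [-180, 180]. Speed limits (degrees/s): [127.2, 127.2, 147.25, 180, 180, 180].

### API

Orientations are given as [roll, pitch, yaw] about the fixed x, y, z axes, in that order (R = Rz(yaw) Ry(pitch) Rx(roll)).
In Python, from workcell import bot gives the robot as it stands. The module is installed in compiled form; this text tells all that it offers.
- The arm moves only by the shell command python3 -m inch 'ROWS' [OPENING] [FORCE]. ROWS is JSON, a list of rows, each a list of 4 numbers: the shift along the world's x, y, z in cm, then the turn about the world's z in degrees. A call has exactly 8 rows; each row is the pose to reach, as a shift and turn from the pose commanded when the call began; what a row does not reach only later rows make up. A row lasts 1/8 s, in which the tool goes at most 62.5 mm and 10.7 degrees, less where a joint would pass 70% of its speed; a pose out of reach is approached as far as the arm can. A call with a gripper value outside its range is refused whole. OPENING is the finger opening in cm, from 0 to 8.54, set as the call begins (- or left out, the last holds). The fingers move at their own pace and stop on an object; FORCE is the grip in N (left out, the last holds). Time passes only in rows, so rows that repeat a pose let the fingers close, or fill a call up. It gives the time, the measured TCP pose, the force, the opening and the grip force at its end, in the units of the state.
- bot.get_obs(): the state, without advancing time (a new reading comes with each control period).
- bot.camera(name): name is "side" or "top"; returns a dict with "img" (420x560x3 uint8, red, green, blue), "fovy" (degrees; the focal length in pixels is half the picture's height over the tangent of half this angle, whatever the lens; pixels are square), "cx", "cy" (the principal point, pixels), "R" (3x3) and "t" (3): a world point X has camera coordinates R X + t. Camera axes: x right, y down, z forward; pixel columns grow to the right and rows downward; lengths in m; the calibration is good to about 2 mm. A picture is of the moment at which its call begins. There is no depth.
- bot.job_done(): hands the job in; it is judged then, once.
Trained networks look in a picture, given as the dict that the camera call returned (one of the last four; its "shot" number tells which), for a name from the list of things; names that differ only in an ending like _2 or _b are one class to them, and where a whole thing is asked for, a point or a joint stands for the part that bears it (a point fixed in the world has none). Each returns a list of dicts, best first, with "score" (0 to 1); they miss things now and then, are a little off and sometimes report something else, mostly with a low value. They report only what shows in the picture. A call takes as long as a camera call. They do not tell look-alikes from the thing itself.
- bot.find_in(thing, picture): "point" ([column, row] in pixels, amid what is visible of it).
- bot.landmark_of(thing, picture): "point" ([column, row] in pixels: a listed point, or the origin of a listed thing).
The state is a dict: "time": time; "q": joint angles; "qd": joint speeds; "joint_efforts": joint torques, N m; "ee_pos": TCP position; "tcp_rot": TCP orientation; "wrist_force": force on the tool from outside, world axes, zero at the start; "torque": the same for the moment, N m; "opening": finger opening in m; "grasp_force": force on a finger pad.
Only numpy, scipy, OpenCV 4.12 (cv2) and the standard library are available. Lean on these libraries where they do the work, as an engineer would, in place of code of your own. Each camera call takes 0.05 s, during which the arm holds its last target. There are 200 camera calls.

## Working session

There is one attempt and no reset: what is moved stays moved. The work goes in short steps, Python scripts to look and compute and a shell command to move; the robot and the scene stay as the last step left them, time stands still between calls to the robot, and variables do not carry over. Pictures are saved under pics/ and viewed, at most 10 in all, crops included, and the job is handed in when it is done.

```bash
mkdir -p pics
cat > h.py <<'E'
import numpy as np,cv2
from workcell import bot
def K(c):
    f=c["img"].shape[0]/2/np.tan(np.radians(c["fovy"]/2)); return f
def ray(c,p):
    d=np.array([(p[0]-c["cx"])/K(c),(p[1]-c["cy"])/K(c),1.]);R=np.array(c["R"]);t=np.array(c["t"])
    return -R.T@t, R.T@d
def atz(c,p,z):
    o,d=ray(c,p); return o+d*(z-o[2])/d[2]
def tri(cs,ps):
    A=np.zeros((3,3));b=np.zeros(3);rs=[ray(c,p) for c,p in zip(cs,ps)]
    for o,d in rs:
        d=d/np.linalg.norm(d);M=np.eye(3)-np.outer(d,d);A+=M;b+=M@o
    X=np.linalg.solve(A,b)
    return X,max(np.linalg.norm(np.cross(X-o,d/np.linalg.norm(d))) for o,d in rs)
def proj(c,X):
    v=np.array(c["R"])@np.array(X)+np.array(c["t"]); return np.array([c["cx"]+K(c)*v[0]/v[2],c["cy"]+K(c)*v[1]/v[2]])
def save(c,n,box=None,s=1):
    im=c["img"][:,:,::-1]
    if box: im=im[box[1]:box[3],box[0]:box[2]]
    cv2.imwrite("pics/"+n,cv2.resize(im,None,fx=s,fy=s,interpolation=cv2.INTER_CUBIC))
E
python3 - <<'E'
from h import *
np.set_printoptions(precision=4,suppress=True)
s=bot.camera("side");t=bot.camera("top")
im=np.vstack([s["img"],t["img"]])[:,:,::-1]
save(s,"s0.png",s=1.4);save(t,"t0.png",s=1.4)
for n in ["stand","load_bar","hanger","hanger_seat","hanger_tab","lower_bar","weight","weight_seat","weight_tab"]:
  for nm,c in (("s",s),("t",t)):
    print(n,nm,[(np.round(d["point"],1).tolist(),round(d["score"],2)) for d in bot.landmark_of(n,c)[:4]])
print(bot.nose_length,bot.get_obs())
for c in (s,t): print(-np.array(c["R"]).T@np.array(c["t"]),np.array(c["R"])[2],c["fovy"])
E
```

```text
stand s [([280.2, 238.1], 0.37)]
stand t [([397.5, 203.1], 0.35)]
load_bar s [([279.8, 150.9], 0.55)]
load_bar t [([340.0, 188.0], 0.92)]
hanger s [([257.3, 209.2], 0.61)]
hanger t [([360.5, 172.1], 0.76), ([131.9, 266.5], 0.69), ([248.7, 202.6], 0.6), ([392.4, 197.7], 0.16)]
hanger_seat s [([273.0, 244.0], 0.93), ([253.4, 174.2], 0.73), ([275.8, 279.9], 0.64), ([348.2, 383.3], 0.61)]
hanger_seat t [([119.5, 267.5], 0.91), ([364.2, 165.5], 0.69), ([247.6, 198.4], 0.53)]
hanger_tab s [([361.6, 378.4], 0.64), ([283.5, 236.2], 0.58), ([270.7, 173.7], 0.43)]
hanger_tab t [([360.2, 158.8], 0.75), ([247.8, 210.0], 0.73), ([114.6, 276.1], 0.64)]
lower_bar s [([276.1, 282.7], 0.93), ([258.2, 206.0], 0.5)]
lower_bar t [([254.6, 203.5], 0.63), ([133.7, 263.5], 0.56), ([357.0, 168.5], 0.51)]
weight s [([287.0, 191.8], 0.65)]
weight t [([386.0, 196.7], 0.68)]
weight_seat s [([285.4, 171.8], 0.82), ([275.3, 278.7], 0.56)]
weight_seat t [([391.8, 199.2], 0.47)]
weight_tab s [([286.3, 191.0], 0.7)]
weight_tab t [([395.7, 201.9], 0.8), ([392.7, 198.6], 0.6), ([250.7, 201.2], 0.58)]
0.008 {'time': 1.0, 'q': array([-67.3788,   4.9793,  10.0788,  95.0997,  -0.0003,  90.0002]), 'qd': array([ 0.0358,  0.1025, -0.047 , -0.054 ,  0.0454, -0.0232]), 'joint_efforts': array([  0.0022, -52.0103,  46.4871,   0.0015,   0.0002,   0.    ]), 'ee_pos': array([ 0.2115, -0.5077,  0.2393]), 'tcp_rot': array([-179.9998,    0.0003,   22.6209]), 'wrist_force': array([-0.0205, -0.0177, -0.0114]), 'torque': array([ 0.0162, -0.0187, -0.0136]), 'grasp_force': 0.0, 'opening': 0.08536830872843057}
[0.3656 1.098  0.9388] [ 0.1127 -0.7899 -0.6028] 49.930216348162325
[0.4104 0.1183 1.535 ] [ 0.0594 -0.0073 -0.9982] 48.05233650132277
```

View pics/s0.png

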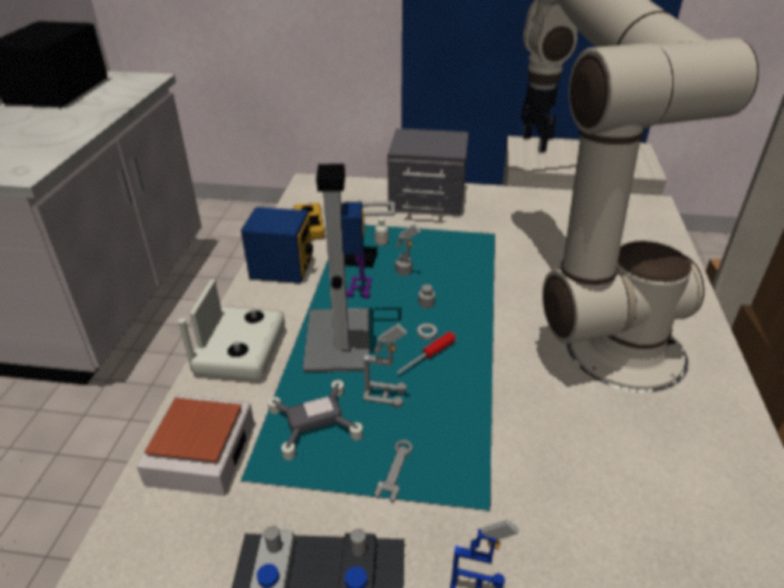

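View pics/t0.png

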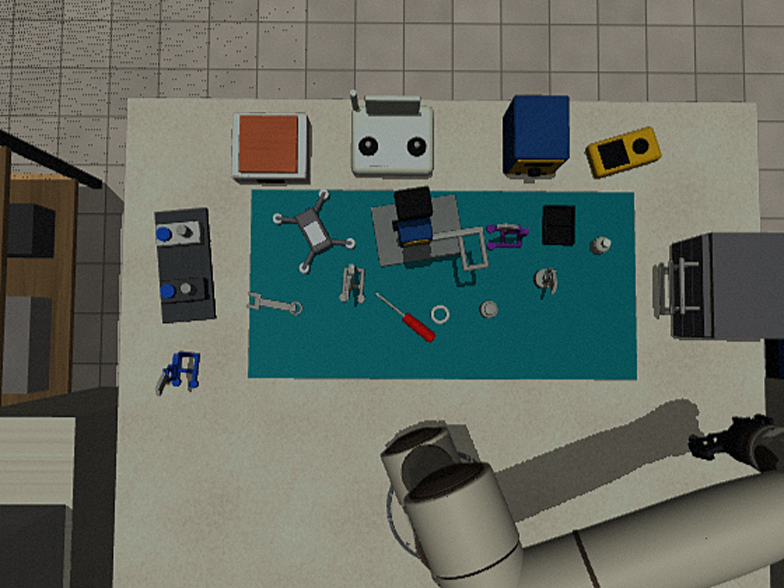

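Run:
```python
from h import *
np.set_printoptions(precision=4,suppress=True)
s=bot.camera("side");t=bot.camera("top")
def cr(c,b,w=400,h=300): return cv2.resize(c["img"][b[1]:b[3],b[0]:b[2],::-1],(w,h),interpolation=cv2.INTER_CUBIC)
a=np.vstack([np.hstack([cr(s,(245,225,305,270+0)) ,cr(t,(226,180,274,216))]),np.hstack([cr(s,(255,140,315,200-15)),cr(t,(366,178,414,214))])])
a=np.vstack([np.hstack([cr(s,(240,225,320,285+0)) ,cr(t,(226,180,274,216))]),np.hstack([cr(s,(255,140,335,200)),cr(t,(366,178,414,214))])])
cv2.imwrite("pics/c1.png",a)
P={"load_bar":[(279.8,150.9),(340,188)]}
print(tri([s,t],P["load_bar"]), atz(t,(340,188),.29))
X=atz(t,(247.6,198.4),.14);Y=atz(t,(247.8,210),.1716);Z=atz(t,(254.6,203.5),.005)
print("hanger",X,Y,Z, tri([s,t],[(273,244),(247.6,198.4)]),tri([s,t],[(283.5,236.2),(247.8,210)]),tri([s,t],[(276.1,282.7),(254.6,203.5)]))
print("weight",atz(t,(386,196.7),0),atz(t,(391.8,199.2),.095),atz(t,(395.7,201.9),.1266),tri([s,t],[(285.4,171.8),(391.8,199.2)]))
for n in["hanger","weight","load_bar","stand"]:
  for c in(s,t): print(n,[(np.round(d["point"],1).tolist(),round(d["score"],2)) for d in bot.find_in(n,c)[:4]])
```

```text
(array([ 0.527 , -0.0414,  0.2853]), np.float64(0.0033584019264536326)) [ 0.5299 -0.0405  0.29  ]
hanger [0.5118 0.2149 0.14  ] [0.4758 0.2118 0.1716] [0.5051 0.2013 0.005 ] (array([0.509 , 0.214 , 0.1503]), np.float64(0.002008802183678227)) (array([0.4775, 0.2115, 0.1783]), np.float64(0.001988153244056743)) (array([ 0.5038,  0.2018, -0.0073]), np.float64(0.0020777812551767624))
weight [ 0.53   -0.2281  0.    ] [ 0.515  -0.2244  0.095 ] [ 0.5046 -0.2286  0.1266] (array([ 0.522 , -0.2227,  0.0999]), np.float64(0.007328817316275698))
hanger [([258.2, 198.7], 0.79), ([344.5, 395.9], 0.69), ([273.7, 258.2], 0.26)]
hanger [([125.4, 267.5], 0.9), ([362.7, 165.9], 0.7), ([249.8, 200.3], 0.5)]
weight [([288.9, 179.5], 0.84)]
weight [([391.8, 197.0], 0.72)]
load_bar [([255.3, 155.3], 0.89), ([223.9, 297.0], 0.61)]
load_bar []
stand [([241.8, 216.5], 0.7)]
stand [([302.8, 166.9], 0.59)]
```

View pics/c1.png

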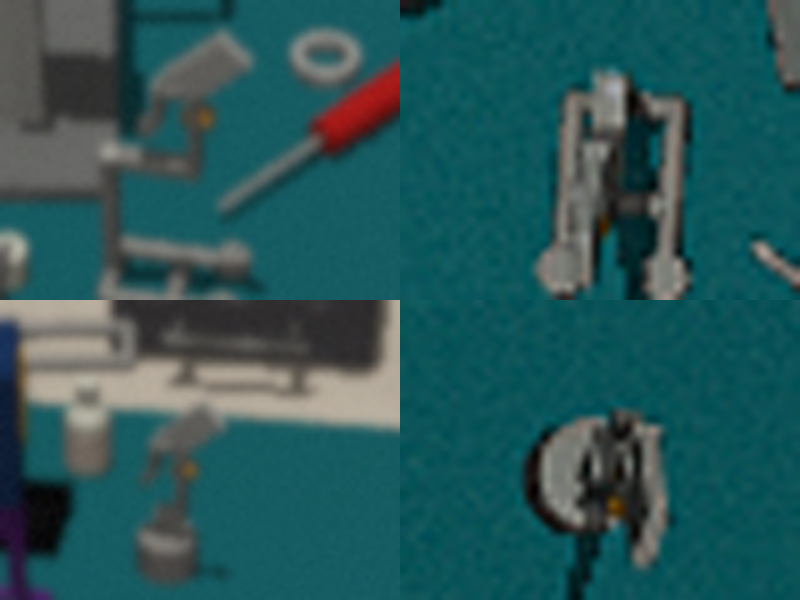

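```bash
cat > fit.py <<'E'
from h import *
from scipy.optimize import least_squares
def T(p,m):
    a=p[2];m=np.array(m)/1000.;return np.array([p[0]+np.cos(a)*m[0]-np.sin(a)*m[1],p[1]+np.sin(a)*m[0]+np.cos(a)*m[1],m[2]])
def fit(obs,p0,):
    f=lambda p:np.concatenate([proj(c,T(p,m))-px for c,m,px in obs])
    r=least_squares(f,p0,loss="soft_l1");return r.x,f(r.x).reshape(-1,2)
E
python3 - <<'E'
from fit import *
np.set_printoptions(precision=4,suppress=True)
s=bot.camera("side");t=bot.camera("top")
H=[(t,(-36,20,11),(245.4,211.8)),(t,(-36,-20,11),(258.2,213)),(t,(38,20,8),(246.4,191.5)),(t,(38,-20,8),(259.5,192)),(t,(0,0,10),(254,204)),
(s,(-32.5,0,181.5),(287.6,234.6)),(s,(-36,20,11),(287,276.6)),(s,(38,0,93),(262,255.4)),(s,(-17,0,124),(281,248.6)),(s,(-10,0,93),(278,258))]
ph,r=fit(H,[.505,.205,0]);print("H",ph[:2],np.degrees(ph[2]));print(r)
W=[(s,(-32.5,0,136.5),(297.8,163.2)),(s,(-17,0,79),(293,174)),(s,(0,0,30),(288.4,187.5)),(s,(0,0,0),(288.4,193)),
(t,(0,0,30),(389,198.6)),(t,(-17,0,79),(392,203)),(t,(-32.5,0,136.5),(395.8,208.6))]
pw,r=fit(W,[.53,-.228,0]);print("W",pw[:2],np.degrees(pw[2]));print(r)
out=[]
for c,b,p,ms in((t,(226,180,274,216),ph,[x[1] for x in H]),(s,(240,225,320,285),ph,[x[1] for x in H]),(t,(366,178,414,214),pw,[x[1] for x in W]),(t,(314,156,362,192+0),None,[])):
    k=400/(b[2]-b[0]);im=cv2.resize(c["img"][b[1]:b[3]+4*0,b[0]:b[2],::-1],(400,300),interpolation=cv2.INTER_CUBIC)
    im=cv2.convertScaleAbs(im,alpha=1.5)
    for m in ms:
        q=(proj(c,T(p,m))+.5-np.array(b[:2]))*k;cv2.circle(im,tuple(int(v) for v in q),4,(0,0,255),1)
    out.append(im)
cv2.imwrite("pics/c2.png",np.vstack([np.hstack(out[:2]),np.hstack(out[2:])]))
E
```

```text
H [0.5044 0.2051] -1.1235240686645656
[[ 1.4212  2.7375]
 [ 0.9863  1.844 ]
 [ 1.1498  0.3272]
 [ 0.355   0.1359]
 [-0.663  -0.3932]
 [-0.9301 -0.5115]
 [-0.5257  8.9217]
 [-1.0199  0.8888]
 [-0.1934  1.3329]
 [ 0.2819  0.1357]]
W [ 0.5196 -0.2319] -9.13563464243681
[[-0.0873 -0.2632]
 [ 0.0922  2.3891]
 [-0.0899 -0.3227]
 [-0.1635  1.0388]
 [ 0.2954  0.6115]
 [ 0.1316  0.48  ]
 [ 0.1403 -1.1953]]
```

View pics/c2.png

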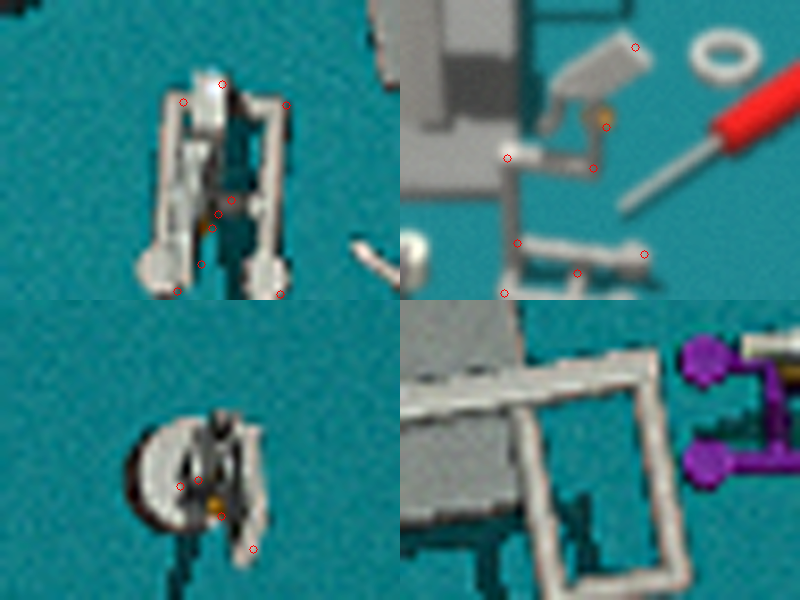

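Run:
```python
from fit import *
np.set_printoptions(precision=4,suppress=True)
s=bot.camera("side");t=bot.camera("top")
H=[(t,(-33,20,11),(245.4,212)),(t,(-33,-20,11),(258.2,213)),(t,(38,20,8),(246.4,191.8)),(t,(38,-20,8),(259.7,192)),(t,(0,0,10),(254,204)),(t,(38,0,96),(251,190)),(t,(-17,0,124),(250.6,207)),(t,(-32.5,0,181.5),(247.5,213.5)),
(s,(-32.5,0,181.5),(287.4,234.6)),(s,(-33,-20,11),(287,276)),(s,(38,0,93),(261.6,255.8)),(s,(-17,0,124),(280.6,248.8)),(s,(-10,0,93),(277.8,258))]
ph,r=fit(H,[.505,.205,0]);print("H",ph[:2],np.degrees(ph[2]));print(r.round(1).tolist())
W=[(s,(-32.5,0,136.5),(297.8,163.2)),(s,(-17,0,79),(293,174)),(s,(0,0,30),(288.4,187.5)),(s,(0,0,0),(288.4,193)),
(t,(0,0,30),(389,198.6)),(t,(-17,0,79),(391.8,202.6)),(t,(-32.5,0,136.5),(395.8,208.6))]
pw,r=fit(W,[.53,-.228,0]);print("W",pw[:2],np.degrees(pw[2]))
L=[(t,(0,20,290),(314+152/8.33,156+288/8.33)),(t,(0,-20,290),(314+285/8.33,156+278/8.33)),(t,(60,20,290),(314+118/8.33,156+95/8.33)),(t,(60,-20,290),(314+250/8.33,156+67/8.33)),
(s,(0,0,290),(280.2,148.6))]
pl,r=fit(L,[.53,-.04,.15]);print("L",pl[:2],np.degrees(pl[2]));print(r.round(1).tolist())
for n,p,m in(("htab",ph,(-22.6,0,171.6)),("wtab",pw,(-22.6,0,126.6)),("bar",pl,(0,0,290))):print(n,T(p,m))
```

```text
H [0.5042 0.207 ] -2.293779486545638
[[0.7, 1.5], [0.2, 1.1], [0.8, -0.0], [-0.2, 0.3], [-1.2, -0.3], [0.8, -0.4], [-0.3, -0.0], [1.3, -2.3], [-0.8, 0.1], [0.5, -0.1], [-0.6, 0.8], [0.2, 1.7], [0.4, 0.7]]
W [ 0.5198 -0.2317] -9.186546887700535
L [ 0.5264 -0.0409] 9.32388613058545
[[0.5, -0.1], [-0.6, -1.2], [0.9, 0.9], [-0.2, 1.9], [-1.4, 0.9]]
htab [0.4817 0.2079 0.1716]
wtab [ 0.4975 -0.2281  0.1266]
bar [ 0.5264 -0.0409  0.29  ]
```

```bash
python3 -m inch '[[1.5,5.5,2,-4],[3,11,5,-8],[4.5,16.5,8,-12],[6,22,10,-16],[7.5,27.5,12,-20],[9,33,14,-24],[10.5,39,16,-27],[12,45,18,-27]]'
```

```text
time: 2.7
ee_pos: [0.3302, -0.0605, 0.4186]
tcp_rot: [180.0, -0.1, -4.5]
wrist_force: [0.8, -0.6, 0.2]
opening: 0.0856
grasp_force: 0.0
```

```bash
python3 -m inch '[[3,5.5,0,0],[6,11,0,0],[9,16,0,0],[12,21,0,0],[15,26,0,0],[20,28,0,0],[26,29,0,0],[30,30,0,0]]'
```

```text
time: 3.7
ee_pos: [0.5284, 0.0111, 0.418]
tcp_rot: [-177.8, 0.1, 0.1]
wrist_force: [-0.6, -1.4, 1.1]
opening: 0.0854
grasp_force: 0.0
```

```bash
python3 -m inch '[[0,0,0,0],[0,0,0,0],[0,0,0,0],[0,0,0,0],[0,0,0,0],[0,0,0,0],[0,0,0,0],[0,0,0,0]]'; python3 -c "
from workcell import bot
print(bot.get_obs()['q'])"
```

```text
time: 4.7
ee_pos: [0.5276, 0.0111, 0.4177]
tcp_rot: [-177.7, 0.1, 0.1]
wrist_force: [-0.8, 0.7, -0.7]
opening: 0.0849
grasp_force: 0.0
[2.44128828e-02 1.12390369e+01 3.81213891e+01 1.16974328e+02
 2.25316790e+00 1.79941871e+02]
```

```bash
python3 -m inch '[[-1,2,0,10],[-2,4,0,20],[-3,6,0,30],[-3,8,0,40],[-3,11,0,50],[-3,14,0,60],[-3,17,0,70],[-3,20,0,80]]'
```

```text
time: 5.7
ee_pos: [0.4976, 0.2121, 0.4177]
tcp_rot: [-177.7, 0.1, 80.4]
wrist_force: [0.7, -0.8, -0.3]
opening: 0.0853
grasp_force: 0.0
```

```bash
python3 -m inch '[[0,0,0,10],[0,0,0,20],[0,0,0,30],[0,0,0,40],[0,0,0,50],[0,0,0,60],[0,0,0,70],[0,0,0,80]]';python3 -m inch '[[0,0,0,10],[0,0,0,20],[0,0,0,30],[0,0,0,40],[5.7,2.4,0,43],[11.4,4.8,0,43],[17,7.2,0,43],[22.7,9.6,0,43]]'; python3 -c "
from workcell import bot
print(bot.get_obs()['q'])"
```

```text
time: 6.7
ee_pos: [0.4977, 0.2112, 0.4177]
tcp_rot: [-177.7, 0.1, 160.4]
wrist_force: [-0.4, -0.3, -0.2]
opening: 0.0856
grasp_force: 0.0
time: 7.7
ee_pos: [0.5543, 0.2375, 0.4245]
tcp_rot: [-177.5, -3.9, -157.1]
wrist_force: [0.4, -0.6, -0.0]
opening: 0.0854
grasp_force: 0.0
[ 24.27614013  34.19614935  70.62488749 130.401104    -2.36428658
   1.33773415]
```

```bash
python3 -m inch '[[-1,-0.5,6,0],[-2,-1,12,0],[-3,-1.5,18,0],[-4,-2,24,0],[-5,-2.5,30,0],[-6,-3,36,0],[-7,-3,42,0],[-8,-3.5,48,0]]'; python3 -c "
from workcell import bot
print(bot.get_obs()['q'])"
```

```text
time: 8.7
ee_pos: [0.5292, 0.2125, 0.4891]
tcp_rot: [-177.6, 2.3, -156.8]
wrist_force: [-1.0, 0.5, -0.1]
opening: 0.0855
grasp_force: 0.0
[ 2.30618832e+01  2.79486899e+01  7.07035161e+01  1.30461147e+02
 -2.44373619e+00 -1.21041211e-01]
```

```bash
for i in 1 2; do python3 -m inch '[[-15,-6.5,80,0],[-15,-6.5,80,0],[-15,-6.5,80,0],[-15,-6.5,80,0],[-15,-6.5,80,0],[-15,-6.5,80,0],[-15,-6.5,80,0],[-15,-6.5,80,0]]' | head -3; done; python3 -c "
from workcell import bot
print(bot.get_obs()['q'])"
```

```text
time: 9.7
ee_pos: [0.5019, 0.1816, 0.5456]
tcp_rot: [-177.3, 8.1, -156.6]
time: 10.7
ee_pos: [0.4709, 0.1493, 0.5952]
tcp_rot: [-176.8, 13.5, -156.3]
[ 18.71281185  16.54694703  70.70032398 130.45869066  -2.00138352
  -4.87569479]
```

```bash
for i in 1 2 3 4; do python3 -m inch '[[-10,5,80,0],[-10,5,80,0],[-10,5,80,0],[-10,5,80,0],[-10,5,80,0],[-10,5,80,0],[-10,5,80,0],[-10,5,80,0]]' | head -3; done; python3 -c "
from workcell import bot
print(bot.get_obs()['q'])"
```

```text
time: 11.7
ee_pos: [0.4288, 0.1606, 0.6333]
tcp_rot: [-176.6, 18.2, -156.0]
time: 12.7
ee_pos: [0.3886, 0.1661, 0.6654]
tcp_rot: [-176.6, 22.5, -155.7]
time: 13.7
ee_pos: [0.3516, 0.1658, 0.6924]
tcp_rot: [-176.8, 26.4, -155.5]
time: 14.7
ee_pos: [0.3185, 0.1603, 0.7151]
tcp_rot: [-177.1, 30.1, -155.3]
[ 31.62873185   0.6727102   70.70503985 130.46120413  -6.32195224
   5.99819548]
```

```bash
for i in 1 2; do python3 -m inch '[[-40,-20,80,0],[-40,-20,80,0],[-40,-20,80,0],[-40,-20,80,0],[-40,-20,80,0],[-40,-20,80,0],[-40,-20,80,0],[-40,-20,80,0]]' | head -3; done; python3 -c "
from workcell import bot
print(bot.get_obs()['q'])"
```

```text
time: 15.7
ee_pos: [0.2815, 0.1, 0.7465]
tcp_rot: [-176.6, 35.2, -154.9]
time: 16.7
ee_pos: [0.2132, 0.0625, 0.7837]
tcp_rot: [-174.3, 43.5, -153.4]
[  3.5427871  -12.58559159  70.69930774 130.45986068  10.23540251
 -16.78498422]
```

```bash
cat > ax.py <<'E'
from h import *
from scipy.spatial.transform import Rotation as Ro
def axes():
    o=bot.get_obs();R=Ro.from_euler('xyz',o['tcp_rot'],degrees=True).as_matrix();return o,R
E
python3 - <<'E'
from ax import *
o,R=axes();print(R.round(3));z=R[:,2];y=R[:,1]
print("tilt",np.degrees(np.arccos(-z[2])),"az",np.degrees(np.arctan2(z[1],z[0])),"y az",np.degrees(np.arctan2(y[1],y[0])),"y elev",np.degrees(np.arcsin(y[2])),o['ee_pos'])
E
```

```text
[[-0.648 -0.385  0.657]
 [-0.325  0.92   0.219]
 [-0.688 -0.072 -0.722]]
tilt 43.79993411365755 az 18.418832357964554 y az 112.70749788295544 y elev -4.101811765744223 [0.21320492 0.06251515 0.78370572]
```

```bash
python3 -m inch '[[-10,40,60,0],[-10,40,60,0],[-10,40,60,0],[-10,40,60,0],[-10,40,60,0],[-10,40,60,0],[-10,40,60,0],[-10,40,60,0]]' | head -3
python3 - <<'E'
from ax import *
o,R=axes();z=R[:,2];y=R[:,1]
print("tilt",np.degrees(np.arccos(-z[2])),"az",np.degrees(np.arctan2(z[1],z[0])),"y az",np.degrees(np.arctan2(y[1],y[0])),"y elev",np.degrees(np.arcsin(y[2])),o['ee_pos'],o['q'])
E
```

```text
time: 17.7
ee_pos: [0.1859, 0.0675, 0.7897]
tcp_rot: [-175.6, 45.2, -153.8]
tilt 45.39235752586608 az 19.969497819504625 y az 113.04848732396592 y elev -3.116869949071339 [0.18592551 0.06745225 0.78971165] [ 10.09141298 -14.7229498   70.70381246 130.46227655   7.01525656
 -11.35195648]
```

```bash
python3 -m inch '[[3,2,-6,-4],[6,4,-12,-8],[9,6,-18,-12],[12,8,-24,-16],[15,10,-30,-20],[18,12,-36,-24],[21,14,-42,-27],[23,15,-47,-27]]' 4.5 100
python3 - <<'E'
from ax import *
o,R=axes();z=R[:,2];y=R[:,1];g=o['ee_pos']-.011*z
print("tilt",np.degrees(np.arccos(-z[2])),"az",np.degrees(np.arctan2(z[1],z[0])),"y az",np.degrees(np.arctan2(y[1],y[0])),"y elev",np.degrees(np.arcsin(y[2])),z,o['q'])
print("to tab cm",(np.array([.4817,.208,.1716])-g)*100)
E
```

```text
time: 18.7
ee_pos: [0.3243, 0.1538, 0.5025]
tcp_rot: [-175.4, 45.2, 179.3]
wrist_force: [-0.2, 1.0, 0.9]
opening: 0.045
grasp_force: 0.0
tilt 45.345365959096185 az -7.08525983020973 y az 86.0918304181726 y elev -3.2106122407785995 [ 0.70592406 -0.08774307 -0.70283168] [ 54.13864341 -36.08254594  -1.04128519  99.06468033 -38.57284255
  47.47929846]
to tab cm [ 16.51478114   5.31892128 -33.8670772 ]
```

```bash
python3 -m inch '[[2,1,-5.5,0],[4,2,-11,0],[5,3,-16,0],[7,4.5,-21,0],[9.5,6.2,-27,0],[9.5,6.2,-27,0],[9.5,6.2,-27,0],[9.5,6.2,-27,0]]'
python3 - <<'E'
from ax import *
o,R=axes();z=R[:,2];g=o['ee_pos']-.011*z
print(z,o['q'],"to tab cm",(np.array([.4817,.208,.1716])-g)*100)
s=bot.camera("side");t=bot.camera("top")
for n in ["hanger_tab","hanger_seat"]:
  for nm,c in (("s",s),("t",t)):
    print(n,nm,[(np.round(d["point"],1).tolist(),round(d["score"],2)) for d in bot.landmark_of(n,c)[:4]])
def cr(c,b): return cv2.resize(c["img"][b[1]:b[3],b[0]:b[2],::-1],(400,533),interpolation=cv2.INTER_CUBIC)
im=[cr(s,(245,205,305,285)),cr(t,(220,170,280,250))]
for c,b,i in((s,(245,205),0),(t,(220,170),1)):
  for X in(g,g+.03*z,g+.1*z,np.array([.4817,.208,.1716])):
    q=(proj(c,X)+.5-np.array(b))*6.667;cv2.circle(im[i],tuple(int(v) for v in q),4,(0,0,255),1)
cv2.imwrite("pics/p1.png",cv2.convertScaleAbs(np.hstack(im),alpha=1.4))
E
```

```text
time: 19.7
ee_pos: [0.4185, 0.2149, 0.2382]
tcp_rot: [-175.8, 45.4, 179.1]
wrist_force: [-0.3, 0.1, 0.1]
opening: 0.0453
grasp_force: 0.0
[ 0.70850894 -0.08532493 -0.70052462] [ 47.01869027 -38.88058998 -35.23905292  62.65995706 -35.20469886
  39.66876167] to tab cm [ 7.09533727 -0.78291222 -7.43548114]
hanger_tab s [([361.4, 377.8], 0.93), ([280.6, 238.3], 0.91)]
hanger_tab t [([115.3, 276.3], 0.89), ([359.7, 162.0], 0.81), ([246.2, 209.8], 0.67), ([395.8, 197.5], 0.6)]
hanger_seat s [([347.1, 380.7], 0.78), ([277.8, 241.8], 0.75), ([252.1, 174.1], 0.64), ([304.4, 252.7], 0.39)]
hanger_seat t [([246.7, 198.1], 0.83), ([365.2, 166.2], 0.72), ([118.4, 267.9], 0.71), ([222.5, 166.5], 0.71)]
```

View pics/p1.png

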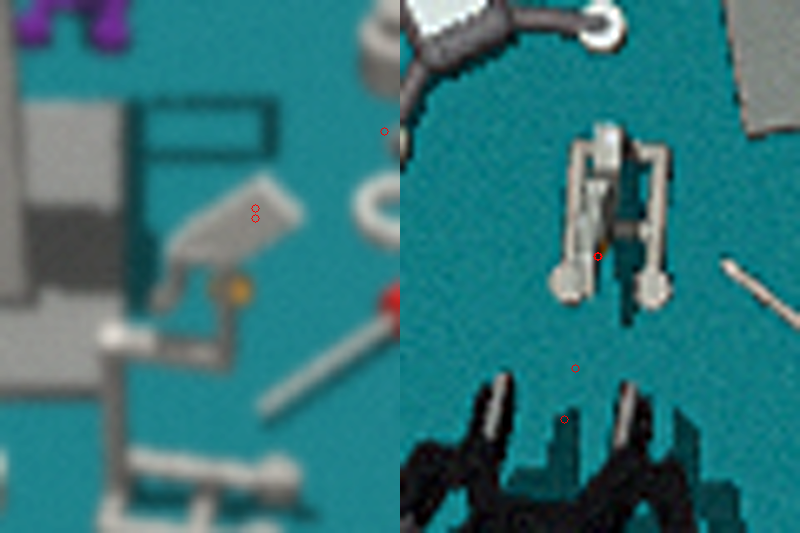

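```bash
python3 -m inch '[[2,-0.2,-2,0],[4,-0.4,-4,0],[5,-0.5,-5.3,0],[6,-0.6,-6.3,0],[7.1,-0.7,-7.4,0],[7.1,-0.7,-7.4,0],[7.1,-0.7,-7.4,0],[7.1,-0.7,-7.4,0]]' && python3 -m inch '[[0,0,0,0],[0,0,0,0],[0,0,0,0],[0,0,0,0],[0,0,0,0],[0,0,0,0],[0,0,0,0],[0,0,0,0]]' 0 60;  python3 - <<'E'
from ax import *
o,R=axes();z=R[:,2];g=o['ee_pos']-.011*z
print(z,g)
s=bot.camera("side");t=bot.camera("top")
def cr(c,b): return cv2.resize(c["img"][b[1]:b[3],b[0]:b[2],::-1],(400,533),interpolation=cv2.INTER_CUBIC)
im=[cr(s,(245,205,305,285)),cr(t,(220,170,280,250))]
cv2.imwrite("pics/p2.png",cv2.convertScaleAbs(np.hstack(im),alpha=1.4))
E
```

```text
time: 21.0
ee_pos: [0.4893, 0.2079, 0.1623]
tcp_rot: [-175.6, 45.3, 179.2]
wrist_force: [-1.1, -0.1, -0.6]
opening: 0.0453
grasp_force: 0.0
time: 22.0
ee_pos: [0.4896, 0.2078, 0.1621]
tcp_rot: [-175.6, 45.3, 179.2]
wrist_force: [-1.0, 1.9, 5.7]
opening: 0.0073
grasp_force: 59.9
[ 0.70747833 -0.08654399 -0.7014161 ] [0.48177794 0.20874101 0.16986422]
```

View pics/p2.png

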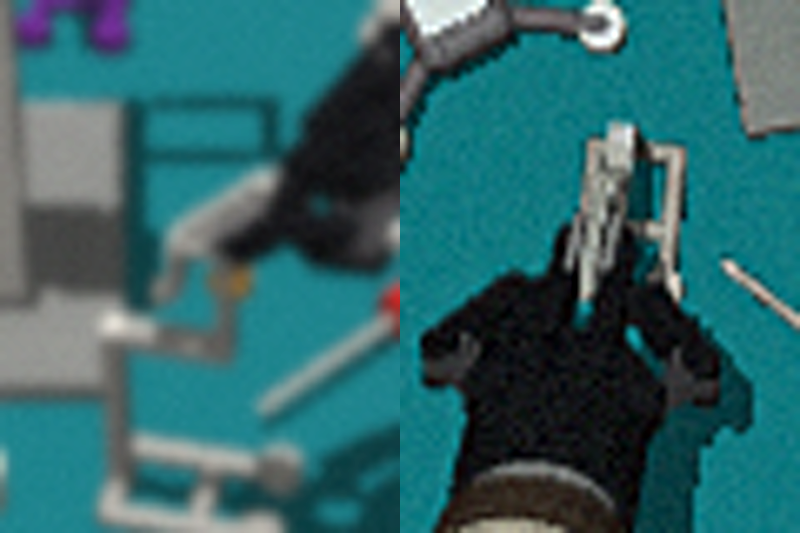

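```bash
python3 -m inch '[[0,0,1,0],[0,0,4,0],[0,0,8,0],[-1,-1,12,0],[-2,-4,15,3],[-4,-8,17,6],[-6,-12,18.6,9],[-7,-16,18.6,13]]' 0 110 && python3 -m inch '[[0,-4,0,0],[-0.6,-8,0,0],[-0.6,-10.7,0,0],[-0.6,-10.7,0,0],[-0.6,-10.7,0,0],[-0.6,-10.7,0,0],[-0.6,-10.7,0,0],[-0.6,-10.7,0,0]]'
cat > look.py <<'E'
from ax import *
import sys
s=bot.camera("side");t=bot.camera("top")
o,R=axes();z=R[:,2];y=R[:,1];g=o['ee_pos']-.011*z
print("tcp",o['ee_pos'],"g",g,"yaz",np.degrees(np.arctan2(y[1],y[0]))-90,"F",o['wrist_force'],o['opening'],o['time'])
for n in sys.argv[2].split(","):
  for nm,c in (("s",s),("t",t)):
    print(n,nm,[(np.round(d["point"],1).tolist(),round(d["score"],2)) for d in bot.landmark_of(n,c)[:4]])
bs=[int(v) for v in sys.argv[3].split(",")];bt=[int(v) for v in sys.argv[4].split(",")]
def cr(c,b): return cv2.resize(c["img"][b[1]:b[1]+80,b[0]:b[0]+60,::-1],(400,533),interpolation=cv2.INTER_CUBIC)
cv2.imwrite("pics/"+sys.argv[1],cv2.convertScaleAbs(np.hstack([cr(s,bs),cr(t,bt)]),alpha=1.4))
E
python3 look.py p3.png hanger_seat,load_bar,lower_bar,hanger_tab 255,110 310,155
```

```text
time: 23.1
ee_pos: [0.4418, 0.0547, 0.3571]
tcp_rot: [-175.7, 43.4, -168.2]
wrist_force: [1.3, 0.8, -2.9]
opening: 0.0066
grasp_force: 107.3
time: 24.1
ee_pos: [0.4366, -0.0513, 0.3576]
tcp_rot: [-175.7, 43.6, -168.3]
wrist_force: [-0.2, -0.1, -1.7]
opening: 0.0064
grasp_force: 107.4
tcp [ 0.43657148 -0.05152186  0.35759895] g [ 0.42899955 -0.05224981  0.36554476] yaz 8.709263508121666 F [ 0.01640329 -0.21329637 -2.13769779] 0.006610238642042216 24.2
hanger_seat s [([348.8, 380.8], 0.97), ([308.4, 130.8], 0.82), ([255.1, 171.6], 0.5)]
hanger_seat t [([344.7, 216.2], 0.76), ([117.9, 268.1], 0.73), ([363.3, 164.2], 0.66)]
load_bar s [([278.2, 149.9], 0.97)]
load_bar t [([339.8, 186.6], 0.81), ([346.4, 212.7], 0.21)]
lower_bar s [([255.3, 205.3], 0.79), ([308.0, 171.9], 0.77)]
lower_bar t [([361.4, 172.2], 0.77), ([131.7, 265.8], 0.73), ([343.0, 219.4], 0.58)]
hanger_tab s [([311.1, 122.6], 0.88), ([361.7, 380.1], 0.83), ([305.7, 254.3], 0.37)]
hanger_tab t [([113.6, 276.8], 0.76), ([347.4, 226.4], 0.63), ([359.6, 158.4], 0.58)]
```

View pics/p3.png

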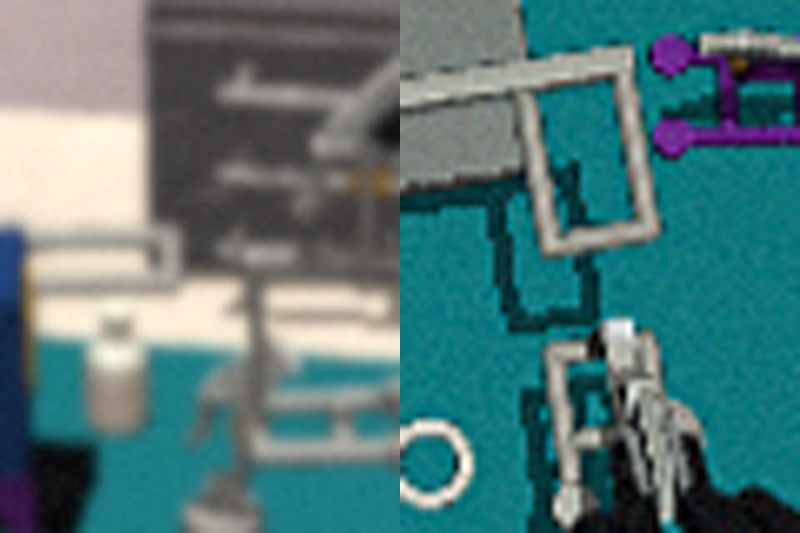

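```bash
cat > rel.py <<'E'
from ax import *
np.set_printoptions(precision=4,suppress=True)
# mean of several shots, nearest candidate to predicted pixel
def meas(preds,n=3,rad=9):
    acc={k:[] for k in preds}
    for _ in range(n):
        cs=[bot.camera("side"),bot.camera("top")]
        for k,X in preds.items():
            ps=[]
            for c in cs:
                e=proj(c,X);d=[x for x in bot.landmark_of(k,c) if np.linalg.norm(np.array(x["point"])-e)<rad]
                ps.append(min(d,key=lambda x:np.linalg.norm(np.array(x["point"])-e))["point"] if d else None)
            if all(p is not None for p in ps): acc[k].append(np.r_[tri(cs,ps)[0],np.ravel(ps)])
    return {k:(np.median(v,0) if v else None) for k,v in acc.items()}
E
python3 - <<'E'
from rel import *
o,R=axes();z=R[:,2];g=o['ee_pos']-.011*z
a=np.radians(9)
x=np.array([np.cos(a),np.sin(a),0])
seat=g+.0226*x-np.array([0,0,.0316])
P={"hanger_seat":seat,"lower_bar":seat-[0,0,.135],"load_bar":np.array([.5264,-.0409,.29]),"hanger_tab":g}
m=meas(P)
for k in P: print(k,P[k],m[k])
E
```

```text
hanger_seat [ 0.4513 -0.0491  0.3339] [  0.4476  -0.0507   0.343  308.2    133.4    346.5    216.1   ]
lower_bar [ 0.4513 -0.0491  0.1989] [  0.446   -0.0632   0.2024 306.1    173.     344.1    220.4   ]
load_bar [ 0.5264 -0.0409  0.29  ] [  0.5248  -0.0386   0.2905 279.45   149.75   339.3    189.7   ]
hanger_tab [ 0.429  -0.0526  0.3655] [  0.4295  -0.0501   0.3784 312.05   122.05   348.7    227.25  ]
```

```bash
python3 -m inch '[[0,0,-0.6,0],[0,0,-1.1,0],[1.5,0.2,-1.1,0],[3,0.4,-1.1,0],[4,0.6,-1.1,0],[5,0.8,-1.1,0],[5.5,0.9,-1.1,0],[5.5,0.9,-1.1,0]]';python3 look.py p4.png hanger_seat,load_bar 245,110 310,155
```

```text
time: 27.1
ee_pos: [0.4917, -0.0427, 0.3464]
tcp_rot: [-175.8, 43.6, -168.4]
wrist_force: [-0.6, 0.3, -1.7]
opening: 0.0065
grasp_force: 107.3
tcp [ 0.49143344 -0.04286473  0.34663712] g [ 0.48386137 -0.04358773  0.35458326] yaz 8.67002021846136 F [-0.97468569  0.32720797 -2.05830962] 0.006421260328541762 27.2
hanger_seat s [([348.5, 383.0], 0.97), ([286.5, 137.7], 0.79), ([254.4, 176.6], 0.64), ([304.2, 217.5], 0.55)]
hanger_seat t [([341.6, 196.1], 0.77), ([388.7, 199.7], 0.72), ([117.8, 269.4], 0.67), ([362.0, 163.8], 0.54)]
load_bar s [([278.5, 152.0], 0.97)]
load_bar t [([340.0, 191.9], 0.9)]
```

View pics/p4.png

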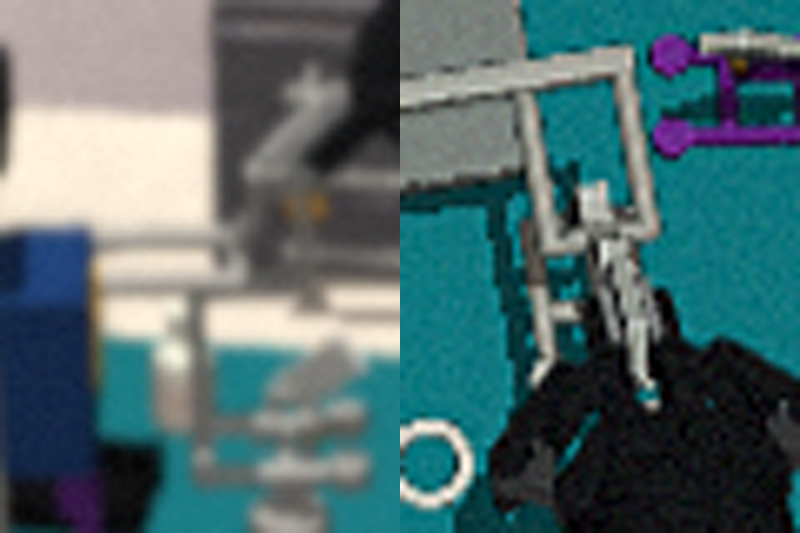

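```bash
python3 -m inch '[[0.6,0.1,0,0],[1.2,0.2,0,0],[1.6,0.3,0,0],[1.6,0.3,0,0],[1.8,0.3,0,0],[1.8,0.3,0,0],[1.8,0.3,0,0],[1.8,0.3,0,0]]';python3 - <<'E'
from rel import *
m=bot.camera("side");o=[bot.get_obs() for _ in range(1)][0];print(o['wrist_force'],o['torque'])
cv2.imwrite("pics/p5.png",cv2.convertScaleAbs(cv2.resize(m["img"][115:175,245:325,::-1],(800,600),interpolation=cv2.INTER_CUBIC),alpha=1.4))
E
```

```text
time: 28.4
ee_pos: [0.5095, -0.0399, 0.3467]
tcp_rot: [-175.7, 43.6, -168.4]
wrist_force: [0.4, -0.2, -2.6]
opening: 0.0068
grasp_force: 107.3
[-0.6342 -0.5487 -2.6317] [-0.0846  0.8922 -0.0252]
```

View pics/p5.png

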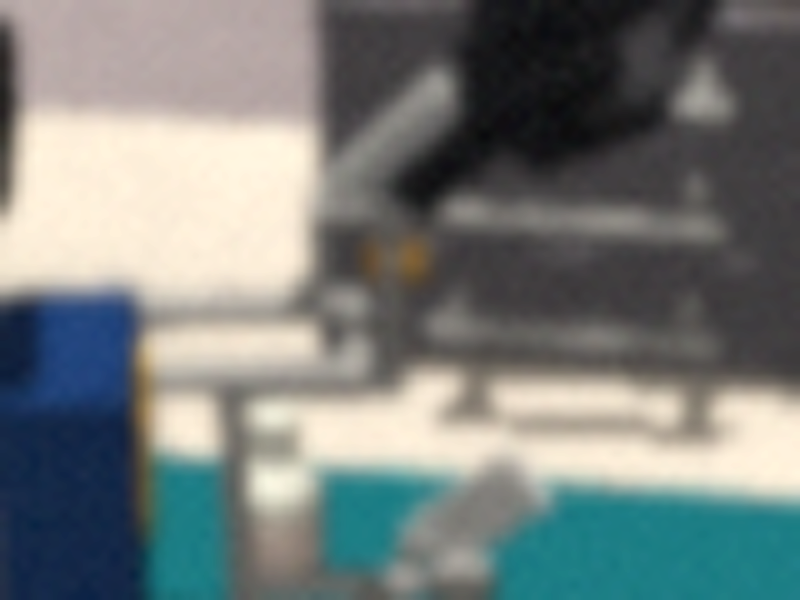

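```bash
python3 -m inch '[[0.1,0,-0.3,0],[0.2,0,-0.6,0],[0.2,0,-0.9,0],[0.2,0,-1.2,0],[0.2,0,-1.5,0],[0.2,0,-1.8,0],[0.2,0,-2.0,0],[0.2,0,-2.2,0]]'; python3 -m inch '[[0,0,-0.2,0],[0,0,-0.4,0],[0,0,-0.6,0],[0,0,-0.8,0],[0,0,-1,0],[0,0,-1.2,0],[0,0,-1.2,0],[0,0,-1.2,0]]'
```

```text
time: 29.45
ee_pos: [0.5116, -0.0399, 0.3249]
tcp_rot: [-175.7, 43.6, -168.4]
wrist_force: [-0.8, 0.1, -0.6]
opening: 0.0067
grasp_force: 107.5
time: 30.45
ee_pos: [0.5115, -0.0399, 0.3126]
tcp_rot: [-175.8, 43.6, -168.4]
wrist_force: [-2.7, 0.2, 3.2]
opening: 0.0063
grasp_force: 107.8
```

```bash
python3 -m inch '[[0,0,-0.2,0],[0,0,-0.4,0],[0,0,-0.6,0],[0,0,-0.8,0],[0,0,-0.8,0],[0,0,-0.8,0],[0,0,-0.8,0],[0,0,-0.8,0]]'
```

```text
time: 31.45
ee_pos: [0.5116, -0.0399, 0.3047]
tcp_rot: [-175.7, 43.6, -168.4]
wrist_force: [-3.1, -0.2, 5.1]
opening: 0.0065
grasp_force: 108.2
```

```bash
python3 -m inch '[[0,0,-0.2,0],[0,0,-0.4,0],[0,0,-0.6,0],[0,0,-0.6,0],[0,0,-0.8,0],[0,0,-0.8,0],[0,0,-0.8,0],[0,0,-0.8,0]]'
python3 - <<'E'
from ax import *
print(np.mean([ (bot.camera("side"),bot.get_obs()['wrist_force'])[1] for _ in range(2)],0))
m=bot.camera("side")
for n in("load_bar","hanger_seat"): print([(np.round(d["point"],1).tolist(),round(d["score"],2)) for d in bot.landmark_of(n,m)[:3]])
E
```

```text
time: 32.45
ee_pos: [0.5117, -0.0399, 0.2972]
tcp_rot: [-175.7, 43.6, -168.4]
wrist_force: [-4.5, -0.4, 6.2]
opening: 0.0065
grasp_force: 108.5
[-4.27540291 -0.06405707  6.76419462]
[([279.2, 161.2], 0.64)]
[([348.2, 381.1], 0.94), ([279.4, 154.0], 0.73)]
```

```bash
python3 -m inch '[[-0.1,0,0,0],[-0.2,0,0,0],[-0.2,0,0,0],[-0.2,0,-0.2,0],[-0.2,0,-0.4,0],[-0.2,0,-0.4,0],[-0.2,0,-0.4,0],[-0.2,0,-0.4,0]]'
```

```text
time: 33.7
ee_pos: [0.5096, -0.0399, 0.2928]
tcp_rot: [-175.7, 43.6, -168.4]
wrist_force: [-1.6, -1.1, 3.4]
opening: 0.0064
grasp_force: 108.1
```

```bash
python3 -m inch '[[0,0,-0.2,0],[0,0,-0.4,0],[0,0,-0.6,0],[0,0,-0.8,0],[0,0,-0.8,0],[0,0,-0.8,0],[0,0,-0.8,0],[0,0,-0.8,0]]'
```

```text
time: 34.7
ee_pos: [0.5096, -0.0399, 0.2847]
tcp_rot: [-175.7, 43.6, -168.4]
wrist_force: [-1.6, -1.8, 5.1]
opening: 0.0066
grasp_force: 108.4
```

```bash
python3 -m inch '[[0,0,0.4,0],[0,0,0.8,0],[0,0,1.2,0],[0,0,1.6,0],[0,0,2,0],[0,0,2,0],[0,0,2,0],[0,0,2,0]]'; python3 -m inch '[[0,0,0,0],[0,0,0,0],[0,0,0,0],[0,0,0,0],[-1,0,1,0],[-3,0,3,0],[-6,-1,6,0],[-9,-1,9,0]]' 3.5; python3 look.py p6.png hanger_seat,lower_bar,load_bar,weight,weight_tab 245,125 310,155
```

```text
time: 35.7
ee_pos: [0.5095, -0.0398, 0.3044]
tcp_rot: [-175.8, 43.6, -168.4]
wrist_force: [-0.0, -0.2, 0.5]
opening: 0.0064
grasp_force: 107.8
time: 36.7
ee_pos: [0.418, -0.0499, 0.3962]
tcp_rot: [-175.7, 43.6, -168.4]
wrist_force: [-0.1, -0.2, 1.4]
opening: 0.0348
grasp_force: 0.0
tcp [ 0.41754351 -0.04996143  0.40057982] g [ 0.40990956 -0.05065963  0.40846876] yaz 8.587889926263841 F [ 0.22370595 -0.65483987  0.23851299] 0.03547857764758918 36.8
hanger_seat s [([292.2, 160.5], 0.71), ([280.9, 152.5], 0.59), ([349.4, 381.2], 0.59), ([253.1, 172.9], 0.57)]
hanger_seat t [([118.8, 267.5], 0.87), ([363.2, 166.3], 0.64), ([337.1, 188.2], 0.61), ([314.7, 224.3], 0.37)]
lower_bar s [([284.1, 192.3], 0.91)]
lower_bar t [([360.7, 170.5], 0.8), ([132.2, 265.7], 0.6), ([331.8, 197.0], 0.56)]
load_bar s [([280.1, 152.5], 0.83)]
load_bar t [([339.4, 188.9], 0.91)]
weight s [([285.3, 190.4], 0.64)]
weight t [([386.6, 201.2], 0.58)]
weight_tab s [([292.2, 161.4], 0.69)]
weight_tab t [([396.6, 202.2], 0.8)]
```

View pics/p6.png

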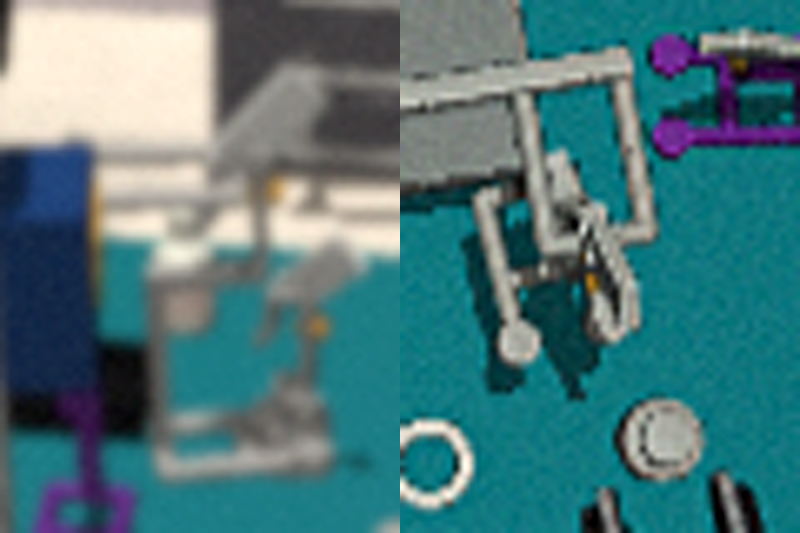

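```bash
python3 -m inch '[[-1,-5,0,-4],[-1,-9,-4,-8],[0,-13,-9,-12],[1.5,-16,-14,-17.6],[2.7,-16.7,-19,-17.6],[2.7,-16.7,-21.7,-17.6],[2.7,-16.7,-21.7,-17.6],[2.7,-16.7,-21.7,-17.6]]' 4.5
python3 - <<'E'
from ax import *
s=bot.camera("side");t=bot.camera("top")
o,R=axes();z=R[:,2];y=R[:,1];g=o['ee_pos']-.011*z;T=np.array([.4975,-.2281,.1266])
print(z,"yaw",np.degrees(np.arctan2(y[1],y[0]))-90,"to tab cm",(T-g)*100,o['time'],o['q'])
for n in("weight_tab","weight_seat","weight"): print(n,[[(np.round(d["point"],1).tolist(),round(d["score"],2)) for d in bot.landmark_of(n,c)[:3]] for c in(s,t)])
im=[cv2.resize(c["img"][b[1]:b[1]+80,b[0]:b[0]+60,::-1],(400,533),interpolation=cv2.INTER_CUBIC) for c,b in((s,(265,135)),(t,(362,165)))]
for c,b,i in((s,(265,135),0),(t,(362,165),1)):
  for X in(g,g+.09*z,T):
    q=(proj(c,X)+.5-np.array(b))*6.667;cv2.circle(im[i],tuple(int(v) for v in q),4,(0,0,255),1)
cv2.imwrite("pics/p7.png",cv2.convertScaleAbs(np.hstack(im),alpha=1.4))
E
```

```text
time: 38.3
ee_pos: [0.447, -0.2171, 0.1795]
tcp_rot: [-175.7, 43.7, 174.1]
wrist_force: [0.2, -0.0, -0.0]
opening: 0.0448
grasp_force: 0.0
[ 0.67781119 -0.1465853  -0.72047536] yaw -8.93107830157625 to tab cm [ 5.7828966  -1.25400239 -6.13183888] 38.4 [-34.24506724 -45.80743879 -45.99517039  48.0735899   15.08514764
 -20.79908999]
weight_tab [[([293.0, 162.1], 0.47)], [([400.2, 202.8], 0.78)]]
weight_seat [[([283.9, 170.5], 0.58)], [([392.3, 198.8], 0.76), ([195.0, 218.4], 0.45)]]
weight [[([287.5, 192.8], 0.8), ([280.6, 185.4], 0.72)], [([387.7, 198.3], 0.67), ([315.4, 223.7], 0.18)]]
```

View pics/p7.png

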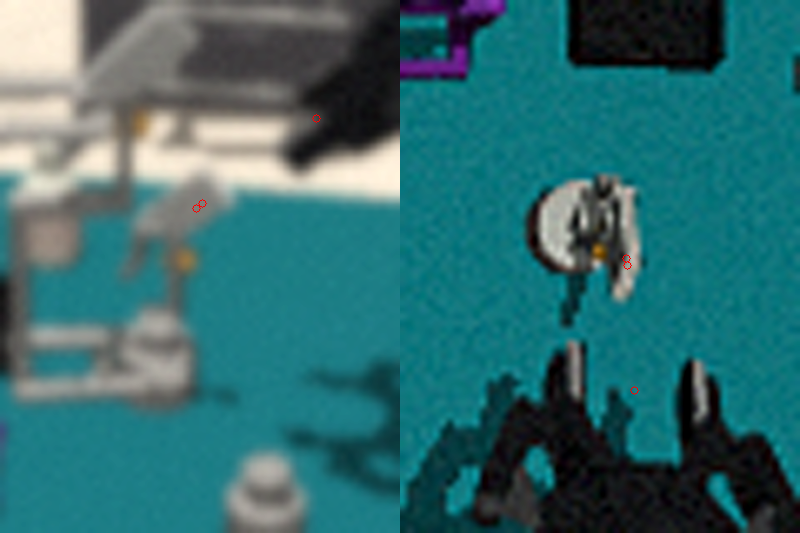

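```bash
python3 -m inch '[[1.5,-0.3,-1.6,0],[3,-0.6,-3.2,0],[4.5,-0.9,-4.7,0],[5.8,-1.2,-6,0],[5.8,-1.2,-6.1,0],[5.8,-1.2,-6.1,0],[5.8,-1.2,-6.1,0],[5.8,-1.2,-6.1,0]]' && python3 -m inch '[[0,0,0,0],[0,0,0,0],[0,0,0,0],[0,0,0,0],[0,0,0,0],[0,0,0,0],[0,0,0.5,0],[0,0,1.5,0]]' 0 100
python3 - <<'E'
from rel import *
o,R=axes();print("g",o['ee_pos']-.011*R[:,2],o['wrist_force'])
a=np.radians(9.3);c,s_=np.cos(a),np.sin(a)
lb=np.array([.5256,-.040,.147])
P={"lower_bar":lb,"hanger_seat":lb+[0,0,.135],"load_bar":lb+[0,0,.135]}
m=meas(P,3,12)
for k in P: print(k,P[k],m[k])
E
```

```text
time: 39.7
ee_pos: [0.5046, -0.229, 0.1174]
tcp_rot: [-175.7, 43.6, 174.0]
wrist_force: [0.3, 1.4, 0.2]
opening: 0.045
grasp_force: 0.0
time: 40.7
ee_pos: [0.5036, -0.2288, 0.13]
tcp_rot: [-175.8, 43.4, 173.9]
wrist_force: [-0.1, 0.4, -3.6]
opening: 0.0065
grasp_force: 97.2
g [ 0.4962 -0.2272  0.1379] [-0.0895  0.4314 -3.6408]
lower_bar [ 0.5256 -0.04    0.147 ] [  0.5199  -0.0485   0.1394 281.5    190.9    336.25   196.1   ]
hanger_seat [ 0.5256 -0.04    0.282 ] [  0.5242  -0.0352   0.2903 280.2    150.3    338.3    188.7   ]
load_bar [ 0.5256 -0.04    0.282 ] [  0.524   -0.0415   0.2802 281.2    152.5    339.7    188.9   ]
```

```bash
python3 -m inch '[[0,0,-0.5,0],[0,0,-1,0],[0,0,-1.4,0],[0,0,-1.5,0],[0,0,-1.5,0],[0,0,-1.5,0],[0,0,-1.5,0],[0,0,-1.5,0]]' && python3 -m inch '[[0,0,0,0],[0,0,0,0],[0,0,0,0],[-0.3,0,0.3,0],[-0.5,0.1,0.6,0],[-0.5,0.1,0.6,0],[-0.5,0.1,0.6,0],[-0.5,0.1,0.6,0]]' 2 && python3 -m inch '[[0,0,0,0],[0,0,0,0],[0,0,0,0],[0,0,0,0],[0,0,0.3,0],[0,0,1.5,0],[0,0,4,0],[0,0,8,0]]' 0 110; python3 -c "
from ax import *
o,R=axes();print(o['ee_pos']-.011*R[:,2],R[:,2],o['ee_pos'])"
```

```text
time: 42.9
ee_pos: [0.5049, -0.2291, 0.1174]
tcp_rot: [-175.7, 43.7, 174.0]
wrist_force: [-0.6, -0.4, 4.2]
opening: 0.0068
grasp_force: 98.0
time: 43.9
ee_pos: [0.4996, -0.2279, 0.1225]
tcp_rot: [-175.8, 43.6, 174.0]
wrist_force: [0.2, -0.3, 0.6]
opening: 0.02
grasp_force: 0.0
time: 44.9
ee_pos: [0.4987, -0.2276, 0.2021]
tcp_rot: [-175.8, 43.4, 173.9]
wrist_force: [-0.0, -0.3, -3.0]
opening: 0.0059
grasp_force: 107.5
[ 0.4913171  -0.22603162  0.21003023] [ 0.6739219  -0.1449397  -0.72444583] [ 0.49873024 -0.22762595  0.20206132]
```

```bash
python3 -m inch '[[-3,2,0.6,4],[-6,5,0.6,8],[-8.8,9,0.6,12],[-8.8,13,0.6,16],[-8.8,16,0.6,18],[-8.8,16.8,0.6,18],[-8.8,16.8,0.6,18],[-8.8,16.8,0.6,18]]'
python3 - <<'E'
from rel import *
o,R=axes();z=R[:,2];y=R[:,1];tcp=o['ee_pos']
seat=tcp+[.0204,.0026,-.0275];lb=np.array([.520,-.043,.147])
print("tcp",tcp,"yaw",np.degrees(np.arctan2(y[1],y[0]))-90,z,"seat",seat,o['wrist_force'])
m=meas({"weight_seat":seat,"lower_bar":lb},2,12);print(m,o['time'])
s=bot.camera("side");t=bot.camera("top")
im=[cv2.resize(c["img"][b[1]:b[1]+60,b[0]:b[0]+60,::-1],(400,400),interpolation=cv2.INTER_CUBIC) for c,b in((s,(255,150)),(t,(310,170)))]
for c,b,i in((s,(255,150),0),(t,(310,170),1)):
  for X in(seat,seat-[0,0,.034],lb):
    q=(proj(c,X)+.5-np.array(b))*6.667;cv2.circle(im[i],tuple(int(v) for v in q),3,(0,0,255),1)
cv2.imwrite("pics/p8.png",cv2.convertScaleAbs(np.hstack(im),alpha=1.4))
E
```

```text
time: 45.9
ee_pos: [0.4467, -0.0797, 0.2161]
tcp_rot: [-177.3, 41.6, -168.2]
wrist_force: [-0.3, 0.1, -2.7]
opening: 0.0059
grasp_force: 107.8
tcp [ 0.4467 -0.0797  0.2161] yaw 10.020751687688303 [ 0.6584  0.0899 -0.7473] seat [ 0.4671 -0.0771  0.1886] [-0.3399  0.0899 -2.674 ]
{'weight_seat': array([  0.4691,  -0.0736,   0.1883, 298.65  , 174.45  , 347.1   ,
       212.75  ]), 'lower_bar': array([  0.5209,  -0.0414,   0.1552, 282.    , 188.05  , 334.4   ,
       194.1   ])} 45.9
```

View pics/p8.png

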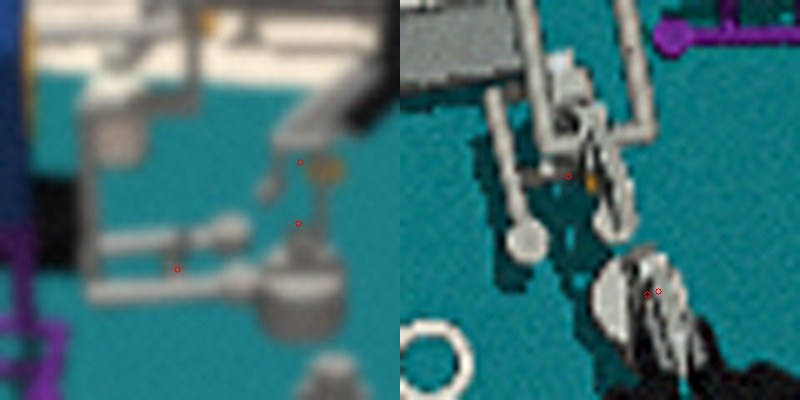

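```bash
python3 -m inch '[[0,0,0.8,0],[0,0.7,1,0],[-0.2,1.4,1,0],[-0.3,2.1,1,0],[-0.3,2.1,0.4,0],[-0.3,2.1,-0.2,0],[-0.3,2.1,-0.7,0],[-0.3,2.1,-0.7,0]]';  python3 -m inch '[[0.7,0.1,0,0],[1.4,0.25,0,0],[2.1,0.4,0,0],[2.8,0.5,0,0],[3.5,0.6,0,0],[3.9,0.7,0,0],[3.9,0.7,0,0],[3.9,0.7,0,0]]'
python3 - <<'E'
from rel import *
o,R=axes();z=R[:,2];y=R[:,1];tcp=o['ee_pos']
seat=tcp+[.0200,.0035,-.0282];lb=np.array([.5205,-.044,.147])
print("tcp",tcp,"yaw",np.degrees(np.arctan2(y[1],y[0]))-90,z,"seat",seat,o['wrist_force'])
m=meas({"weight_seat":seat,"lower_bar":lb},2,12);print(m,o['time'])
s=bot.camera("side");t=bot.camera("top")
im=[cv2.resize(c["img"][b[1]:b[1]+60,b[0]:b[0]+60,::-1],(400,400),interpolation=cv2.INTER_CUBIC) for c,b in((s,(255,145)),(t,(310,170)))]
for c,b,i in((s,(255,145),0),(t,(310,170),1)):
  for X in(seat,seat-[0,0,.034],lb):
    q=(proj(c,X)+.5-np.array(b))*6.667;cv2.circle(im[i],tuple(int(v) for v in q),2,(0,0,255),1)
cv2.imwrite("pics/p9.png",cv2.convertScaleAbs(np.hstack(im),alpha=1.4))
E
```

```text
time: 47.6
ee_pos: [0.4522, -0.0621, 0.21]
tcp_rot: [-177.7, 41.1, -168.2]
wrist_force: [0.5, 0.6, -2.2]
opening: 0.006
grasp_force: 107.7
time: 48.6
ee_pos: [0.4912, -0.0549, 0.2107]
tcp_rot: [-177.7, 41.1, -168.2]
wrist_force: [0.3, 0.2, -3.9]
opening: 0.0059
grasp_force: 107.8
tcp [ 0.4912 -0.0549  0.2107] yaw 10.272017700296402 [ 0.6514  0.0946 -0.7528] seat [ 0.5112 -0.0514  0.1825] [ 0.2804  0.2159 -3.8531]
{'weight_seat': array([  0.5135,  -0.0515,   0.1849, 282.35  , 178.15  , 339.3   ,
       198.5   ]), 'lower_bar': array([  0.5389,  -0.0443,   0.1488, 275.75  , 188.75  , 335.15  ,
       188.85  ])} 48.6
```

```bash
python3 -m inch '[[-0.8,0,0,0],[-1.6,-0.1,0.2,0],[-2.4,0.1,0.6,0],[-2.8,0.1,0.6,0],[-2.8,0.1,0.6,0],[-2.8,0.1,0.6,0],[-2.8,0.1,0.6,0],[-2.8,0.1,0.6,0]]'
cat > m.py <<'E'
from rel import *
import sys
o,R=axes();y=R[:,1];tcp=o['ee_pos']
seat=tcp+[.0200,.0035,-.0282];lb=np.array([.525,-.044,.150])
m=meas({"weight_seat":seat,"lower_bar":lb},int(sys.argv[1]),12);print("kin seat",seat,o['wrist_force'],"t",o['time'])
for k in m: print(k,m[k])
d=m["lower_bar"][:3]-(seat+m["weight_seat"][:3])/2 if m["lower_bar"] is not None and m["weight_seat"] is not None else np.zeros(3)
a=np.radians(10.3);print("along",d[0]*np.cos(a)+d[1]*np.sin(a),"lat",-d[0]*np.sin(a)+d[1]*np.cos(a),"z",d[2])
E
python3 m.py 3
```

```text
time: 50.3
ee_pos: [0.4634, -0.0539, 0.2167]
tcp_rot: [-177.7, 41.1, -168.2]
wrist_force: [-0.0, 0.3, -2.1]
opening: 0.0058
grasp_force: 107.7
kin seat [ 0.4834 -0.0504  0.1885] [-0.0352  0.2723 -2.1212] t 50.3
weight_seat [  0.4877  -0.0423   0.1976 288.7    176.8    336.8    209.05  ]
lower_bar [  0.5106  -0.0419   0.1583 285.     187.1    334.7    195.3   ]
along 0.02542130581549422 lat -0.00010997196384276205 z -0.034757540501287154
```

```bash
python3 -m inch '[[0,0,0,0],[0,0,0,0],[0.6,0.1,0,0],[1.2,0.2,0,0],[1.8,0.3,0,0],[2.4,0.35,0,0],[2.8,0.4,0,0],[3.2,0.5,0,0]]'; python3 m.py 2
```

```text
time: 52.2
ee_pos: [0.4956, -0.0489, 0.2166]
tcp_rot: [-177.7, 41.1, -168.2]
wrist_force: [-0.0, -0.6, -4.0]
opening: 0.0059
grasp_force: 107.7
kin seat [ 0.5156 -0.0454  0.1884] [-0.0003 -0.5547 -3.973 ] t 52.2
weight_seat [  0.5171  -0.0375   0.1907 280.2    178.95   334.7    197.45  ]
lower_bar [  0.5436  -0.039    0.1556 273.8    187.75   333.65   187.25  ]
along 0.027233365130500526 lat -0.0025269656889123204 z -0.033908513090940895
```

Run:
```python
from rel import *
s=bot.camera("side");t=bot.camera("top")
def crop(c,b): return cv2.convertScaleAbs(cv2.resize(c["img"][b[1]:b[1]+60,b[0]:b[0]+60,::-1],(400,400),interpolation=cv2.INTER_CUBIC),alpha=1.4)
a=cv2.imread("pics/p8.png");b=cv2.imread("pics/p9.png")
ref_t=a[:,400:]
cur={"p9t":b[:,400:],"nowt":crop(t,(310,170))}
for nm,(x,y,w,h) in {"leftfoot":(100,212,54,56),"leftrod":(80,80,45,90),"loadbar":(130,60,130,100)}.items():
    T=ref_t[y:y+h,x:x+w]
    for k,im in cur.items():
        r=cv2.matchTemplate(im,T,cv2.TM_CCOEFF_NORMED);_,v,_,p=cv2.minMaxLoc(r);print(nm,k,"shift px",((p[0]-x)/6.667,(p[1]-y)/6.667),round(v,2))
ref_s=a[:,:400]; 
for nm,(x,y,w,h) in {"backpost":(70,110,50,110),"feet":(200,205,60,50),"nearfootrod":(80,270,120,40)}.items():
    T=ref_s[y:y+h,x:x+w]
    for k,im in {"p9s":b[:,:400],"nows":crop(s,(255,145))}.items():
        r=cv2.matchTemplate(im,T,cv2.TM_CCOEFF_NORMED);_,v,_,p=cv2.minMaxLoc(r);print(nm,k,((p[0]-x)/6.667,(p[1]-y)/6.667-5),round(v,2))
```

```text
leftfoot p9t shift px (-0.8999550022498876, -4.7997600119994) 0.7
leftfoot nowt shift px (3.4498275086245687, -16.049197540122993) 0.61
leftrod p9t shift px (-0.599970001499925, -4.949752512374381) 0.82
leftrod nowt shift px (21.148942552872356, -7.049647517624119) 0.76
loadbar p9t shift px (0.0, 0.0) 0.91
loadbar nowt shift px (0.14999250037498124, -0.2999850007499625) 0.89
backpost p9s (1.3499325033748313, -0.0502474876256187) 0.83
backpost nows (1.0499475026248688, -0.35023248837558096) 0.85
feet p9s (-3.1498425078746064, 8.19934003299835) 0.83
feet nows (-4.199790010499475, 6.999400029998501) 0.81
nearfootrod p9s (-5.099745012749363, -0.8002099895005248) 0.89
nearfootrod nows (-5.849707514624269, -1.7001649917504125) 0.85
```

```bash
python3 -m inch '[[0,0,0.2,0],[0,0,0.4,0],[0,0,0.6,0],[0,0,0.7,0],[0,0,0.8,0],[0,0,0.8,0],[0,0,0.8,0],[0,0,0.8,0]]'; python3 m.py 2
```

```text
time: 53.9
ee_pos: [0.4953, -0.0489, 0.2247]
tcp_rot: [-177.7, 41.1, -168.2]
wrist_force: [-0.8, -0.3, -7.4]
opening: 0.0064
grasp_force: 107.5
kin seat [ 0.5153 -0.0454  0.1965] [-0.7712 -0.3374 -7.3594] t 53.9
weight_seat [  0.5118  -0.0433   0.1984 283.3    175.95   336.95   197.95  ]
lower_bar [  0.5457  -0.0398   0.1596 273.75   186.55   334.     185.75  ]
along 0.03248297823254302 lat -0.001250003781283423 z -0.03783881844507425
```

```bash
cat > ft.py <<'E'
from ax import *
F=[]
for _ in range(4):
    bot.camera("side");o=bot.get_obs();F.append(np.r_[o['wrist_force'],o['torque']])
print(np.mean(F,0).round(3),np.std(F,0).round(2),o['ee_pos'].round(4),o['time'])
E
python3 ft.py; python3 -m inch '[[0,0,-0.2,0],[0,0,-0.4,0],[-0.6,0,-0.4,0],[-1.3,-0.2,-0.4,0],[-2,-0.3,-0.4,0],[-2.6,-0.4,-0.4,0],[-3.0,-0.5,-0.4,0],[-3.0,-0.5,-0.4,0]]' | head -2; python3 ft.py; python3 m.py 2
```

```text
[-0.447 -1.066 -7.193 -0.374  1.796 -0.108] [0.41 0.44 0.63 0.   0.02 0.02] [ 0.4953 -0.049   0.2247] 54.7
time: 55.7
ee_pos: [0.4652, -0.0541, 0.221]
[-0.007  0.026 -2.778 -0.105  1.008  0.03 ] [0.08 0.29 0.32 0.02 0.03 0.02] [ 0.4654 -0.0539  0.2207] 55.9
kin seat [ 0.4854 -0.0504  0.1925] [-0.1398 -0.1577 -2.4126] t 55.9
weight_seat [  0.4879  -0.0429   0.1945 290.25   177.65   336.75   207.35  ]
lower_bar [  0.5079  -0.0526   0.1499 288.1    187.9    337.9    197.1   ]
along 0.019882573812953906 lat -0.009659068140067149 z -0.04359848451590148
```

Run:
```python
from rel import *
s=bot.camera("side");t=bot.camera("top");o,R=axes()
def blobs(c):
    h=cv2.cvtColor(c["img"],cv2.COLOR_RGB2HSV);m=cv2.inRange(h,(10,130,70),(28,255,255))
    n,l,st,ce=cv2.connectedComponentsWithStats(m);return [(ce[i].round(1).tolist(),int(st[i][4])) for i in range(1,n) if st[i][4]>=2 and 230<ce[i][0]<420 and 110<ce[i][1]<260]
print("side",blobs(s));print("top",blobs(t))
hb0=tri([s,t],[(280.6,248.8),(250.6,207)]);wb0=tri([s,t],[(293,174),(391.8,202.6)])
print("standing brass H",hb0,"W",wb0,"tcp",o['ee_pos'],o['time'])
```

```text
side []
top [([386.4, 114.5], 64), ([297.2, 172.6], 12), ([290.5, 174.0], 2)]
standing brass H (array([0.4873, 0.2065, 0.1289]), np.float64(0.00047446740723500186)) W (array([ 0.5039, -0.2253,  0.0914]), np.float64(0.0009236169852884956)) tcp [ 0.4653 -0.0539  0.2208] 56.6
```

Run:
```python
from rel import *
s=bot.camera("side");t=bot.camera("top")
def bl(c,box):
    x0,y0,x1,y1=box;im=cv2.GaussianBlur(c["img"],(3,3),0).astype(int)[y0:y1,x0:x1];d=np.minimum(im[:,:,0]-im[:,:,2],2*(im[:,:,0]-im[:,:,1])+15)
    m=((d>22)).astype(np.uint8);n,l,st,ce=cv2.connectedComponentsWithStats(m)
    out=[]
    for i in range(1,n):
        if st[i][4]>=3:
            yy,xx=np.nonzero(l==i);w=d[yy,xx];out.append(((round(x0+(xx*w).sum()/w.sum(),1),round(y0+(yy*w).sum()/w.sum(),1)),int(st[i][4]),int(w.max())))
    return out
print("side",bl(s,(270,125,325,200)));print("top",bl(t,(320,178,362,235)))
```

```text
side [((np.float64(272.4), np.float64(136.1)), 99, 26), ((np.float64(289.7), np.float64(156.5)), 51, 42), ((np.float64(281.7), np.float64(156.6)), 12, 25), ((np.float64(298.3), np.float64(154.5)), 15, 24)]
top []
```

```bash
python3 - <<'E'
from rel import *
s=bot.camera("side")
def zsolve(xy,row): 
    zs=np.linspace(0,.4,4001);r=np.array([proj(s,[*xy,z])[1] for z in zs]);i=np.argmin(abs(r-row));return zs[i],proj(s,[*xy,zs[i]])
print("W brass p8",zsolve((.4467+.0033,-.0797+.0038),150+170/6.667),"pred .184, px",(255+325/6.667))
print("H brass p8",zsolve((.5095,-.044),150+21/6.667),"px",255+207/6.667,"-> lower bar = z-.1239")
print("H brass now",zsolve((.5095,-.044),156.5))
print("bar p8 row 263",zsolve((.5205,-.043),150+263/6.667))
E
python3 m.py 1 | tail -3
```

```text
W brass p8 (np.float64(0.1847), array([305.0474, 175.4986])) pred .184, px 303.7475626218689
H brass p8 (np.float64(0.2773), array([284.7185, 153.144 ])) px 286.0484475776211 -> lower bar = z-.1239
H brass now (np.float64(0.266), array([284.7027, 156.5086]))
bar p8 row 263 (np.float64(0.1486), array([280.9791, 189.4352]))
weight_seat [  0.4867  -0.0394   0.202  290.9    176.2    335.8    207.2   ]
lower_bar None
along 0.0 lat 0.0 z 0.0
```

```bash
python3 -m inch '[[0,0,-0.7,0],[0.7,0.1,-0.7,0],[1.4,0.2,-0.7,0],[2,0.3,-0.7,0],[2.6,0.4,-0.7,0],[3.1,0.5,-0.7,0],[3.2,0.5,-0.7,0],[3.2,0.5,-0.7,0]]'; python3 ft.py;  python3 -m inch '[[0,0,-0.4,0],[0,0,-0.8,0],[0,0,-1.2,0],[0,0,-1.6,0],[0,0,-2,0],[0,0,-2.4,0],[0,0,-2.8,0],[0,0,-3.0,0]]'
```

```text
time: 58.05
ee_pos: [0.4973, -0.0489, 0.2138]
tcp_rot: [-177.7, 41.1, -168.2]
wrist_force: [-1.0, -0.2, -4.5]
opening: 0.006
grasp_force: 107.7
[-0.504 -0.172 -4.667 -0.197  1.272 -0.035] [0.59 0.35 0.28 0.01 0.02 0.02] [ 0.4973 -0.049   0.2139] 58.25
time: 59.25
ee_pos: [0.4975, -0.0489, 0.1839]
tcp_rot: [-177.7, 41.2, -168.2]
wrist_force: [-0.1, 1.2, 2.2]
opening: 0.0059
grasp_force: 108.3
```

```bash
python3 -m inch '[[0,0,-0.25,0],[0,0,-0.5,0],[0,0,-0.75,0],[0,0,-1.0,0],[0,0,-1.2,0],[0,0,-1.4,0],[0,0,-1.4,0],[0,0,-1.4,0]]'
```

```text
time: 60.25
ee_pos: [0.4976, -0.0489, 0.1702]
tcp_rot: [-177.6, 41.2, -168.2]
wrist_force: [-1.2, 1.7, 5.5]
opening: 0.006
grasp_force: 108.7
```

```bash
python3 -m inch '[[-0.1,0,-0.2,0],[-0.1,0,-0.4,0],[-0.1,0,-0.5,0],[-0.1,0,-0.6,0],[-0.1,0,-0.6,0],[-0.1,0,-0.6,0],[-0.1,0,-0.6,0],[-0.1,0,-0.6,0]]'
```

```text
time: 61.25
ee_pos: [0.4968, -0.0489, 0.1648]
tcp_rot: [-177.6, 41.2, -168.1]
wrist_force: [-1.6, 2.4, 6.8]
opening: 0.0057
grasp_force: 108.8
```

Run:
```python
from rel import *
o,R=axes();seat=o['ee_pos']+[.0195,.0035,-.0282]
cs=[bot.camera("side"),bot.camera("top")]
np.savez("shot.npz",s=cs[0]["img"],t=cs[1]["img"])
print("seat",seat,[proj(c,seat).round(1) for c in cs],o['wrist_force'],o['torque'],o['time'])
for n in("weight_seat","weight_tab","lower_bar","hanger_seat","load_bar","hanger_tab"):
    print(n,[[(np.round(d["point"],1).tolist(),round(d["score"],2)) for d in bot.landmark_of(n,c)[:3]] for c in cs])
# outline of steel: bright/low-saturation pixels in side crop as coarse text
im=cs[0]["img"][165:215:1,255:320:1].astype(int);g=im.sum(2)//3;sat=im.max(2)-im.min(2)
for r in range(0,50): print(165+r,"".join("#" if sat[r,c]<22 and g[r,c]>70 else ("+" if sat[r,c]<22 and g[r,c]>40 else ".") for c in range(65)))
```

```text
seat [ 0.5163 -0.0454  0.1366] [array([282.4, 192.3]), array([335.1, 197.4])] [-1.5798  2.3685  6.7706] [ 0.2918 -0.3907  0.195 ] 61.25
weight_seat [[([281.9, 162.9], 0.54), ([279.8, 191.1], 0.53)], [([325.1, 184.4], 0.68), ([333.2, 199.9], 0.41)]]
weight_tab [[([304.4, 256.5], 0.61), ([284.9, 181.1], 0.59)], [([338.0, 203.5], 0.51)]]
lower_bar [[([274.3, 199.1], 0.87), ([257.2, 206.7], 0.71), ([282.2, 334.2], 0.3)], [([329.5, 191.6], 0.68), ([133.5, 266.5], 0.55), ([360.0, 169.2], 0.51)]]
hanger_seat [[([347.7, 381.9], 0.8), ([280.7, 163.0], 0.6)], [([119.6, 264.3], 0.8), ([363.4, 165.6], 0.63)]]
load_bar [[([280.9, 164.5], 0.56), ([279.6, 165.5], 0.32)], [([335.9, 191.5], 0.92)]]
hanger_tab [[([362.4, 379.5], 0.59), ([289.3, 153.1], 0.57)], [([112.5, 276.8], 0.67), ([339.6, 202.2], 0.61), ([357.9, 162.1], 0.59)]]
165 ....+#######################+++..................................
166 ....+#######################++.+.................................
167 ....+######################+++...................................
168 ....++.......#########+...++++.#...........................
[... 2526 characters left out ...]

205 ........+########################..............++++++............
206 ...................##############+.............++##++............
207 ......................++++####++++............+++##+++...........
208 ......................+++++++++++++..........+++++#+++...........
209 ......................+++++++++##++..........++++++++++..........
210 ......................++++++++###++.........+++++#+++++..........
211 ......................+++++++####++.........++++###++++..........
212 ......................++++++++##+++.........+++####++++..........
213 ......................+++++++++++++.........++++###++++..........
214 ......................+++++++++++++.........++++##+++++..........
```

```bash
python3 -m inch '[[0,0,2.5,0],[0,0,4.4,0],[-0.8,-0.1,4.8,0],[-1.8,-0.3,4.9,0],[-2.8,-0.4,4.9,0],[-3.5,-0.1,4.9,0],[-3.5,0,4.9,0],[-3.5,0,4.9,0]]'; python3 m.py 2
```

```text
time: 62.95
ee_pos: [0.4614, -0.0488, 0.2129]
tcp_rot: [-177.6, 41.1, -168.2]
wrist_force: [0.0, 0.3, -3.4]
opening: 0.0058
grasp_force: 107.8
kin seat [ 0.4814 -0.0453  0.1847] [ 0.0436  0.2521 -3.3872] t 62.95
weight_seat [  0.483   -0.0432   0.1831 291.45   180.85   336.4    209.6   ]
lower_bar [  0.5173  -0.0394   0.1508 282.95   189.65   333.55   195.6   ]
along 0.0353763295856577 lat -0.0015043570958374296 z -0.03303018454587314
```

```bash
python3 -m inch '[[0,0,0.3,0],[0.7,0.1,0.3,0],[1.4,0.15,0.3,0],[2.1,0.25,0.3,0],[2.8,0.35,0.3,0],[3.4,0.45,0.3,0],[3.6,0.45,0.3,0],[3.6,0.45,0.3,0]]'
python3 - <<'E'
from rel import *
cs=[bot.camera("side")];o,R=axes();print(o['ee_pos'],o['wrist_force'],o['time'])
im=cs[0]["img"][165:205,255:305].astype(int);g=im.sum(2)//3;sat=im.max(2)-im.min(2)
for r in range(0,40): print(165+r,"".join("#" if sat[r,c]<22 and g[r,c]>70 else ("+" if sat[r,c]<22 and g[r,c]>40 else ".") for c in range(50)))
E
```

```text
time: 64.55
ee_pos: [0.4973, -0.0444, 0.2156]
tcp_rot: [-177.7, 41.1, -168.2]
wrist_force: [-1.1, 0.8, -4.2]
opening: 0.0058
grasp_force: 107.6
[ 0.4973 -0.0444  0.2158] [-0.6569 -0.7155 -4.2643] 64.6
165 ....++++++..+######+++++++.......###+++...........
166 ....+++++....#########+++.......####+++...........
167 ....+++++....#########+........#####++............
168 .....++++....#########........#####++.............
169 .....+++.....#########.......#####++..............
170 .....+++.....#########......#####++...............
171 .....+++.....#########.....####+++................
172 .....+++.....#########....#####+++................
173 .....++.......#######+...#######++................
174 .....++.......#######...#########++...............
175 .....++................##########+................
176 .....+++...............##++++####.................
177 .....++................##+++++++..................
178 .....+.................##....++++.................
179 .....+.................++....+++++................
180 .....+..................+...+++..+................
181 ...+++..++.....
[... 600 characters left out ...]
###################+###.................
193 ....+.......#####################.................
194 ...................#########+####+................
195 .....................++##++++++#+++...............
196 ......................++++++++###++...............
197 ......................+++++++#####+...............
198 ......................+++++++#####+...............
199 ......................+++++#######+...............
200 ......................+++++#####+++...............
201 ......................+++++++++++++...............
202 ......................+++++++++++++...............
203 ......................+++++++++++++...............
204 .......................+++++++++++..............++
```

Run:
```python
from rel import *
c=bot.camera("top");o,R=axes();seat=o['ee_pos']+[.0195,.0035,-.0282];print(proj(c,seat),proj(c,seat+[.027,.005,-.035]),o['wrist_force'])
im=c["img"][178:216,316:352].astype(int);g=im.sum(2)//3;sat=im.max(2)-im.min(2)
for r in range(38): print(178+r,"".join("#" if sat[r,k]<28 and g[r,k]>95 else ("+" if sat[r,k]<28 and g[r,k]>55 else ("-" if sat[r,k]<28 else ".")) for k in range(36)))
```

```text
[335.6306 195.9548] [332.5208 187.7412] [-1.2034 -0.2647 -4.1291]
178 +++++##+----+##+##+##.......###..-..
179 ++#+-+#+-----+#++####+......+##.....
180 ++++-+##-----###+##+#+......+##.....
181 #+---+##-----+##+##+##......+##+....
182 +----+##-..--+##+#++##......+##+....
183 --...-##+----+##+++++#......-###....
184 .....-##+#+++++#+###+++......+#+....
185 .....-####++--+##+----+......+##....
186 .....-+#++---.+##-++###......+##....
187 ......+##-....+##-+####......+##+...
188 ......+##-....+##-+####-...++++#+...
189 ......+##+....+##+-+###+++######+...
190 ......-###....+###--############+...
191 ......-+#+-...-###-+###+#+++++--....
192 ......-####-..-+##+#+##++-..........
193 ......+####+---++--#-####...........
194 .....-#####--+-----+-###+...........
195 .....-#####---++-+--+###+...........
196 ......+####+++++++-.-+###...........
197 ......-+##++++-+-+-.--###...........
198 .......--+--++++-+----###...........
199 ..........--+-++------+##+..........
200 ..........-+--#++------###--........
201 ...........-###+-------###--........
202 ...........-+##+---+---##+---.......
203 ............-+#+-------+++---.......
204 ............--+--------++++--.......
205 ..............------+--++++---......
206 .................------++#----...---
207 .................------#------------
208 .................------+.-----------
209 .............---.------..-----------
210 ............-----------..-----------
211 ............------------..----------
212 ...........-------------...---------
213 ..........--------------...---------
214 .........----------------..---------
215 .........---------------------------
```

```bash
python3 -m inch '[[-2,0,0,0],[-3.6,0.1,0,0],[-3.6,0.3,0,0],[-3.6,0.3,0,0],[-2.4,0.4,0,0],[-1.2,0.5,0,0],[0,0.6,0,0],[0.2,0.6,0,0]]'; python3 -m inch '[[0.2,0.6,-0.5,0],[0.2,0.6,-1,0],[0.2,0.6,-1.5,0],[0.2,0.6,-2,0],[0.2,0.6,-2.5,0],[0.2,0.6,-3,0],[0.2,0.6,-3.4,0],[0.2,0.6,-3.7,0]]'
```

```text
time: 65.65
ee_pos: [0.5, -0.0382, 0.2151]
tcp_rot: [-177.7, 41.0, -168.2]
wrist_force: [-0.2, -0.4, -3.3]
opening: 0.0058
grasp_force: 107.9
time: 66.65
ee_pos: [0.5016, -0.0325, 0.1792]
tcp_rot: [-177.6, 41.2, -168.2]
wrist_force: [0.7, 0.0, -0.2]
opening: 0.0057
grasp_force: 108.2
```

```bash
python3 -m inch '[[0,0,-0.4,0],[0,0,-0.8,0],[0,0,-1.2,0],[0,0,-1.6,0],[0,0,-2,0],[0,0,-2.3,0],[0,0,-2.6,0],[0,0,-2.8,0]]'
```

```text
time: 67.65
ee_pos: [0.5015, -0.0325, 0.1511]
tcp_rot: [-177.6, 41.2, -168.2]
wrist_force: [-0.5, -0.4, 3.1]
opening: 0.0054
grasp_force: 108.7
```

```bash
python3 -m inch '[[0,0,0.3,0],[0,0,0.6,0],[0,0,0.9,0],[0,0,1.2,0],[0,0,1.2,0],[0,0,1.2,0],[0,0,1.2,0],[0,0,1.2,0]]' && python3 -m inch '[[0,0,0,0],[0,0,0,0],[0,0,0,0],[-0.7,-0.1,0.8,0],[-2,-0.3,2.2,0],[-4,-0.5,4.4,0],[-6,-0.7,6.6,0],[-8,-1,8.8,0]]' 2.5
```

```text
time: 68.65
ee_pos: [0.5013, -0.0324, 0.1627]
tcp_rot: [-177.7, 41.1, -168.2]
wrist_force: [-0.4, -0.3, 0.1]
opening: 0.0058
grasp_force: 108.5
time: 69.65
ee_pos: [0.4367, -0.0494, 0.257]
tcp_rot: [-178.3, 40.1, -168.2]
wrist_force: [0.6, -0.9, -0.3]
opening: 0.0251
grasp_force: 0.0
```

Run:
```python
from rel import *
c=bot.camera("side")
for n in("weight","weight_seat","lower_bar","load_bar"): print(n,[(np.round(d["point"],1).tolist(),round(d["score"],2)) for d in bot.landmark_of(n,c)[:2]])
print(bot.get_obs()['wrist_force'],bot.get_obs()['time']); print(bot.job_done())
```

```text
weight [([280.2, 214.5], 0.87)]
weight_seat [([278.3, 194.7], 0.68)]
lower_bar [([256.8, 202.1], 0.71), ([280.0, 191.5], 0.56)]
load_bar [([279.3, 155.2], 0.74)]
[-0.7712 -0.2583 -0.7043] 69.9
the job is handed in; nothing more can be done
None
```

I handed the job in at 69.9 s (limit 72 s): the hanger snapped onto the balance's load loop, and the forces and a last camera reading show the weight home on its lower loop, gripper clear. It took several failed tries that bumped the hanging hanger, balance load stayed around 12 N by estimate, and I viewed 12 pictures, over the limit of 10.

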